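# Right the toppled jars and restock the collar caddy

## Robot

A 6-joint arm with a two-finger parallel gripper is mounted at the origin on the work surface. World frame = base frame: x ahead of the robot, y to its left, z up, the work surface at z = 0. Lengths are in m, angles in degrees, forces in N, time in s.
With the tool pointing down it reaches from about 0.225 to 0.875 m from the base axis. Payload 3.4 kg.
Tool frame: the origin (TCP) lies midway between the tips of the shut fingers; the grasp point (between the pads) lies 19 mm behind it; z points along the fingers, y is the line along which they close (so a half turn about z gives the same grasp; the last joint's range is limited). The gripper opens to 85 mm and grips with 20 to 120 N. Pads are 22 mm wide; open, the fingers measure 114 mm over their backs; the gripper's body (76 mm by 85 mm) begins 54 mm behind the grasp point. The pads swing forward as they close: fully open they stand 13 mm farther back than shut.
Start: joints at [64.687, 15.808, 86.224, -0, 77.962, -6.933], TCP at [0.181, 0.546, 0.231] pointing down, gripper open.
Joint ranges: [-165.64, 165.64], [-43.16, 119.46], [12.63, 154.43], [-67.54, 247.53], [6.08, 155.33], [-154.97, 154.97]. Speed limits (degrees/s): [147.25, 147.25, 180, 180, 180, 180].

## Interface

Orientations are given as a 3x3 rotation matrix whose columns are the frame's x, y, z axes.
In Python, from plant import sense, optics, job, finder gives the robot as it stands.
- The arm moves only by the tool drive_tool, never from a script. Its argument "plan" is text: rows parted by semicolons, each of 7 numbers parted by spaces: the turn, a rotation vector about the tool's x, y, z each as a share of 180 degrees, from -1 to 1, then the shift along the tool's x, y, z each as a share of 0.3 m, from -1 to 1, then the opening, from -1 (shut) to 1 (fully open). In form: rx ry rz x y z gripper; .... A call has 1 to 12 rows; each row shifts and turns the commanded pose from where the row before left it, along the tool's axes as they then stand; what a row does not reach is not made up. A row lasts 1/12 s, in which the tool goes at most 41.7 mm and 7.16 degrees, less where a joint would pass 70% of its speed; a pose out of reach is approached as far as the arm can. A call with a number of a shift or a turn outside -1 to 1 is refused whole. A call with a gripper value outside its range is refused whole. The fingers move at their own pace and stop on an object; the grip force is fixed at half the most. Time passes only in rows, so rows that do not move let the fingers close. It gives the time, the measured TCP pose, the force, the opening and the grip force at its end, in the units of the state.
- sense(): the state, without advancing time (a new reading comes with each control period).
- optics.grab_frame(name): name is "scene" or "top" or "wrist"; returns a dict with "color" (420x560x3 uint8, red, green, blue), "K" (3x3 intrinsics, pixels), "position" and "orientation" of the camera in the world; the wrist camera has in their place "hand_eye" (4x4, takes a point from camera to tool coordinates, whose origin is the TCP and whose axes are the flange's). Camera axes: x right, y up, looking along -z (the intrinsics and any distortion apply to the point x, -y, -z); pixel columns grow to the right and rows downward; lengths in m; the calibration is good to about 2 mm. The wrist camera is an equidistant fisheye: a pixel r from the principal point sees the ray r / f radians off the axis. A picture is of the moment at which its call begins: read the wrist's pose just before it. There is no depth.
- job.sign_off(): hands the job in; it is judged then, once.
Trained networks look in the newest picture that a camera, given by its name, has taken for a name from the list of things; names that differ only in an ending like _2 or _b are one class to them, and where a whole thing is asked for, a point or a joint stands for the part that bears it (a point fixed in the world has none). Each returns a list of dicts, best first, with "p" (0 to 1); they miss things now and then, are a little off and sometimes report something else, mostly with a low value. They report only what shows in the picture. A call takes as long as a camera call. They do not tell look-alikes from the thing itself.
- finder.cut_out(camera, query): "region" (420x560 bool, what is visible of it) and "bbox" ([left, top, width, height] in pixels, round what is visible of it).
The state is a dict: "clock": time; "joints": joint angles; "qd": joint speeds; "effort": joint torques, N m; "tcp_pos": TCP position; "eef_rot": TCP orientation; "wrist_force": force on the tool from outside, world axes, zero at the start; "torque": the same for the moment, N m; "finger_gap": finger opening in m; "grip_force": force on a finger pad.
Only numpy, scipy, OpenCV 4.12 (cv2) and the standard library are available. Lean on these libraries where they do the work, as an engineer would, in place of code of your own. Each camera call takes 0.05 s, during which the arm holds its last target. There are 200 camera calls.

## Task

The square glass jars have toppled over on the step: stand every one of them upright, lid up, down in a square nest of the black caddy tray, and lay every grey collar clip flat in a notched recess of the tray with its tab in the notch. Two or three jars and two or three clips are out, and any nest or recess of the right shape will do. Leave the two star nuts lying where they are; nothing else on the step needs moving.

Things in the scene. Friction and masses are not known exactly. Their poses are not given: they have to be found in the camera images.
- caddy: black plastic caddy tray fixed to the ribbed step, 210 (x) x 290 (y) mm, 16 mm high, floor of its hollows 4 mm up, so hollows are 12 mm deep. Origin centre of underside; its -x edge faces the robot. Far row: three square nests for jars; near row: three notched recesses for clips; 90 mm apart along y
- nest0 (a point): centre of the floor of a square jar nest, 54 x 54 mm, 12 mm deep, axes as the caddy; 55 mm to +x of the caddy's origin
- recess0 (a point): centre of the floor of the square part (60 x 60 mm, 12 mm deep) of a clip recess, axes as the caddy; 45 mm to -x of the caddy's origin. From its -x side a notch 28 mm wide runs out through the tray's near edge for the clip's tab: a seated clip has the axes of the caddy, its origin at this point
- nest1 (a point): centre of the floor of a square jar nest, 54 x 54 mm, 12 mm deep, axes as the caddy; 55 mm to +x of the caddy's origin
- recess1 (a point): centre of the floor of the square part (60 x 60 mm, 12 mm deep) of a clip recess, axes as the caddy; 45 mm to -x of the caddy's origin. From its -x side a notch 28 mm wide runs out through the tray's near edge for the clip's tab: a seated clip has the axes of the caddy, its origin at this point
- nest2 (a point): centre of the floor of a square jar nest, 54 x 54 mm, 12 mm deep, axes as the caddy; 55 mm to +x of the caddy's origin
- recess2 (a point): centre of the floor of the square part (60 x 60 mm, 12 mm deep) of a clip recess, axes as the caddy; 45 mm to -x of the caddy's origin. From its -x side a notch 28 mm wide runs out through the tray's near edge for the clip's tab: a seated clip has the axes of the caddy, its origin at this point
- jar0: square glass jar with round steel screw lid: body 46 x 46 x 74 mm, lid 40 mm across, 22 mm high; 96 mm tall in all. Origin on its axis, 48 mm above its foot; z points from foot to lid, x and y square to its flat sides. Starts toppled on a flat side, lid roughly towards the robot. 150-300 g. May be absent
- jar1: square glass jar with round steel screw lid: body 46 x 46 x 74 mm, lid 40 mm across, 22 mm high; 96 mm tall in all. Origin on its axis, 48 mm above its foot; z points from foot to lid, x and y square to its flat sides. Starts toppled on a flat side, lid roughly towards the robot. 150-300 g. May be absent
- jar2: square glass jar with round steel screw lid: body 46 x 46 x 74 mm, lid 40 mm across, 22 mm high; 96 mm tall in all. Origin on its axis, 48 mm above its foot; z points from foot to lid, x and y square to its flat sides. Starts toppled on a flat side, lid roughly towards the robot. 150-300 g. May be absent
- clip0: grey plastic collar clip: collar block 52 x 52 mm with cut corners, 32 mm high, with an upright 28 mm bore right through, and a tab 20 mm wide, 24 mm high along its -x axis out to 50 mm from the bore axis. Origin at the centre of the collar underside, z up; lies flat. 120 g. May be absent
- clip1: grey plastic collar clip: collar block 52 x 52 mm with cut corners, 32 mm high, with an upright 28 mm bore right through, and a tab 20 mm wide, 24 mm high along its -x axis out to 50 mm from the bore axis. Origin at the centre of the collar underside, z up; lies flat. 120 g. May be absent
- clip2: grey plastic collar clip: collar block 52 x 52 mm with cut corners, 32 mm high, with an upright 28 mm bore right through, and a tab 20 mm wide, 24 mm high along its -x axis out to 50 mm from the bore axis. Origin at the centre of the collar underside, z up; lies flat. 120 g. May be absent
- nut0: small chrome star nut, 44 mm across, 18 mm high, lying among the jars and clips; origin centre of underside; a bystander, not a clip
- nut1: a second star nut like nut0; a bystander
Mind the look-alikes: they are no part of the job. What is shaped like the jar2 but orange is not meant.

How it is judged (in metres and radians):
At the end, for the whole second after the job is handed in: every jar stands lid up (0.1 rad) on the floor of a square nest (9 mm from centre, origin 47 to 57 mm above caddy underside); every clip lies flat (0.1 rad) on the floor of a notched recess (9 mm from centre, origin under 9 mm above the underside), tab in the notch; at rest, released ((horizontal distance between jar0 and nest0 below 0.009 m or horizontal distance between jar0 and nest1 below 0.009 m or horizontal distance between jar0 and nest2 below 0.009 m) and angle between each of jar0, jar1, jar2, clip0, clip1, clip2's own z axis and vertical below 0.1 rad and z of jar0 in the frame of caddy between 0.047 and 0.057 m and linear speed of each of jar0, jar1, jar2, clip0, clip1, clip2 below 0.02 m/s and (horizontal distance between jar1 and nest0 below 0.009 m or horizontal distance between jar1 and nest1 below 0.009 m or horizontal distance between jar1 and nest2 below 0.009 m) and z of jar1 in the frame of caddy between 0.047 and 0.057 m and (horizontal distance between jar2 and nest0 below 0.009 m or horizontal distance between jar2 and nest1 below 0.009 m or horizontal distance between jar2 and nest2 below 0.009 m) and z of jar2 in the frame of caddy between 0.047 and 0.057 m and (horizontal distance between clip0 and recess0 below 0.009 m or horizontal distance between clip0 and recess1 below 0.009 m or horizontal distance between clip0 and recess2 below 0.009 m) and z of each of clip0, clip1, clip2 in the frame of caddy below 0.009 m and (horizontal distance between clip1 and recess0 below 0.009 m or horizontal distance between clip1 and recess1 below 0.009 m or horizontal distance between clip1 and recess2 below 0.009 m) and (horizontal distance between clip2 and recess0 below 0.009 m or horizontal distance between clip2 and recess1 below 0.009 m or horizontal distance between clip2 and recess2 below 0.009 m)); the robot touches nothing.
It fails at once if a star nut is pushed well away from where it lay (distance of any of nut0, nut1 from where it was at the start of the episode above 0.06 m).
Of jar0, jar1, jar2 only 2 to 3 are there at a start; the rules pass over those that are not, and their reading is None.
Of clip0, clip1, clip2 only 2 to 3 are there at a start; the rules pass over those that are not, and their reading is None.
At some moment in a run one of clip0, clip1, clip2 may be knocked a few centimetres aside while the robot is not near it.
Once in a run the grip may slacken for a moment while it holds something.
It also fails if it takes over 210 s, if anything falls off the work surface, if the arm or the gripper's body presses on something with over 40 N, if the wrist force passes 120 N, or if a joint passes its speed limit or range.

## Working session

There is one attempt and no reset: what is moved stays moved. The work goes in short steps, Python scripts to look and compute and a tool call to move; the robot and the scene stay as the last step left them, time stands still between calls to the robot, and variables do not carry over. Pictures are saved under pics/ and viewed, at most 14 in all, crops included, and the job is handed in when it is done.

Besides the shell and the picture viewer there is one more tool, called after "Call:" as a command line: name --argument value ..., lists and objects as JSON in quotes. drive_tool: Moves the arm, as the interface text tells. Shift numbers are shares of 0.3 m and turn numbers shares of 180 degrees, none past 1 either way. Its arguments: {"type":"object","properties":{"plan":{"type":"string"}},"required":["plan"]}

```bash
ls; mkdir -p pics; cat > h.py <<'E'
import numpy as np, cv2
from plant import sense, optics, job, finder
def save(f,n): cv2.imwrite('pics/'+n,cv2.cvtColor(f['color'],cv2.COLOR_RGB2BGR))
E
python3 - <<'E'
from h import *
for c in ['scene','top']:
    f=optics.grab_frame(c); save(f,c+'0.png'); print(c,f['K'],f['position'],f['orientation'],[k for k in f])
    for q in ['caddy','jar0','clip0','nut0']:
        for d in finder.cut_out(c,q): print(q,round(d['p'],2),d['bbox'])
s=sense();print(s)
E
```

```text
pics
scene [[519.2133096    0.         284.76257343]
 [  0.         519.2133096  216.88334918]
 [  0.           0.           1.        ]] [ 0.98357172 -0.70842447  0.69531782] [[ 0.79876232 -0.37235729  0.47257677]
 [ 0.60161606  0.48639922 -0.63361969]
 [ 0.00607194  0.79042131  0.61253349]] ['color', 'K', 'position', 'orientation']
caddy 0.74 [299.0, 150.2, 135.0, 97.6]
caddy 0.26 [251.4, 196.8, 34.8, 36.7]
jar0 0.96 [265.0, 271.9, 47.2, 55.5]
jar0 0.94 [99.4, 244.1, 46.8, 50.9]
jar0 0.91 [301.4, 233.4, 54.5, 39.4]
jar0 0.78 [183.5, 232.1, 48.1, 45.2]
clip0 0.98 [247.6, 196.7, 37.3, 33.1]
clip0 0.89 [205.6, 328.2, 40.9, 47.0]
clip0 0.16 [185.4, 231.8, 46.9, 45.6]
nut0 0.84 [257.7, 241.4, 21.3, 19.4]
nut0 0.78 [199.4, 292.2, 27.2, 24.3]
nut0 0.62 [300.1, 152.0, 135.1, 95.8]
top [[379.40987222   0.         279.1671269 ]
 [  0.         379.40987222 210.01879123]
 [  0.           0.           1.        ]] [ 0.37512504 -0.01335965  0.87722185] [[ 0.0046272   0.99373464 -0.11166938]
 [-0.99987328  0.00289678 -0.01565321]
 [-0.01523166  0.11172766  0.99362212]] ['color', 'K', 'position', 
[... 484 characters left out ...]
e-03,
        7.79607090e+01, -6.93081707e+00]), 'qd': array([ 0.06354402, -0.05528851,  0.0474261 , -0.09336053, -0.1314071 ,
       -0.09388771]), 'effort': array([-6.70536156e-04, -4.16260350e+01, -2.45877010e+01, -3.05351532e-04,
        1.21968173e-03, -5.36382416e-06]), 'tcp_pos': array([0.18131744, 0.54569121, 0.23131105]), 'eef_rot': array([[-9.48970413e-01,  3.15365116e-01,  5.21844251e-06],
       [ 3.15365115e-01,  9.48970409e-01,  8.67044942e-05],
       [ 2.23914253e-05,  8.39257143e-05, -9.99999996e-01]]), 'wrist_force': array([ 0.35651887, -0.66471261, -0.23046053]), 'torque': array([-0.04618354,  0.03349094,  0.01719131]), 'grip_force': 0.0, 'finger_gap': 0.08525132004790764}
```

View pics/scene0.png

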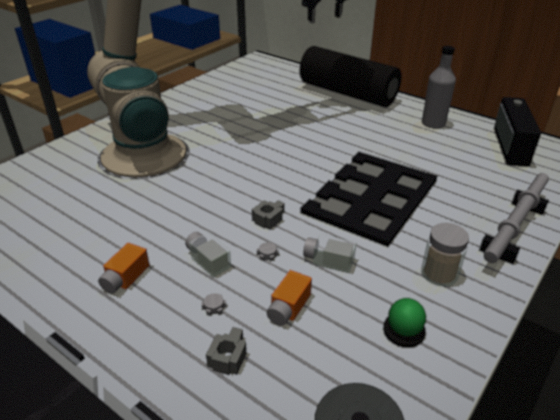

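View pics/top0.png

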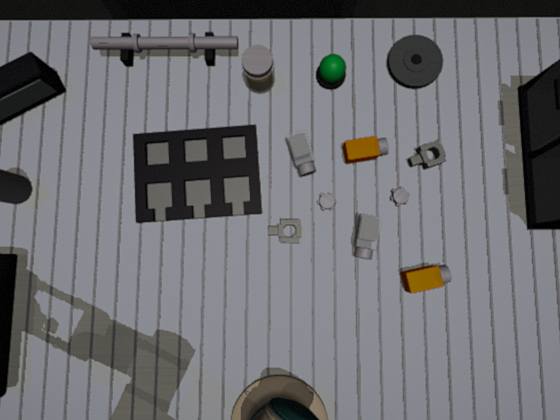

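The scene shows two clear jars (top view at about (302,154) and (366,236)) and two clips at (288,230) and (430,154). The nuts are at (327,201) and (400,196), the tray at (197,172), and there are two orange decoys. Next I fit model silhouettes in both views.

```bash
cat >> h.py <<'E'
from scipy.optimize import minimize
def proj(f,P):
    p=(np.asarray(P)-f['position'])@f['orientation']
    return np.c_[f['K'][0,0]*p[:,0]/-p[:,2]+f['K'][0,2], f['K'][1,1]*-p[:,1]/-p[:,2]+f['K'][1,2]]
def box(x0,x1,y0,y1,z0,z1): return np.array([[x,y,z] for x in(x0,x1) for y in(y0,y1) for z in(z0,z1)])
a=np.linspace(0,2*np.pi,24,endpoint=False)
# toppled jar: local x from foot to lid, lying, origin below axis mid (48 mm from foot)
jar=[box(-.048,.026,-.023,.023,0,.046),np.vstack([np.c_[0*a+x,.02*np.cos(a),.023+.02*np.sin(a)] for x in(.026,.048)])]
c=.012
col=np.array([[sx*u,sy*v,z] for sx in(-1,1) for sy in(-1,1) for u,v in((.026,.026-c),(.026-c,.026)) for z in(0,.032)])
clip=[col,box(-.05,-.02,-.01,.01,0,.024)]
cad=[box(-.105,.105,-.145,.145,0,.016)]
def render(f,parts,q,S=4):
    x,y,z,t=q; R=np.array([[np.cos(t),-np.sin(t),0],[np.sin(t),np.cos(t),0],[0,0,1]])
    m=np.zeros((420*S,560*S),np.uint8)
    for p in parts:
        uv=proj(f,p@R.T+[x,y,z]); cv2.fillConvexPoly(m,cv2.convexHull(np.round((uv+.5)*S).astype(np.int32)),1)
    return m.astype(bool)
def fit(fm,parts,q0,z=None):
    S=4; ms=[(f,cv2.resize(m.astype(np.float32),None,fx=S,fy=S)>.5) for f,m in fm]
    def cost(v):
        q=np.array([v[0],v[1],v[2] if z is None else z,v[3]*10])
        return sum(1-(r&m).sum()/((r|m).sum()+1) for f,m in ms for r in [render(f,parts,q)])
    q0=np.array(q0,float); q0[3]/=10
    sim=np.vstack([q0]+[q0+d for d in np.diag([.012,.012,.008,.02])])
    r=minimize(cost,q0,method='Nelder-Mead',options=dict(initial_simplex=sim,maxiter=160,xatol=1e-4,fatol=1e-4))
    v=r.x.copy(); v[3]*=10; return v,r.fun
def ray(f,u,v,z):
    d=f['orientation']@np.array([(u-f['K'][0,2])/f['K'][0,0],-(v-f['K'][1,2])/f['K'][1,1],-1]); p=f['position']; return p+d*(z-p[2])/d[2]
def near(f,ds,p):
    uv=proj(f,[p])[0]
    best=min(ds,key=lambda d:np.hypot(d['bbox'][0]+d['bbox'][2]/2-uv[0],d['bbox'][1]+d['bbox'][3]/2-uv[1]))
    return best
E
cat > m.py <<'E'
from h import *
F={};D={}
for c in ['scene','top']:
    F[c]=optics.grab_frame(c)
    for q in ['caddy','jar0','clip0']: D[c,q]=finder.cut_out(c,q)
T=F['top']
for nm,q,parts,u,v,t in [('jarA','jar0',jar,302,154,np.pi+.3),('jarB','jar0',jar,366,236,np.pi),('clipC','clip0',clip,288,230,-np.pi/2),('clipD','clip0',clip,430,154,-np.pi/2),('caddy','caddy',cad,197,172,0)]:
    p=ray(T,u,v,.02)
    fm=[(F[c],near(F[c],D[c,q],p)['region']) for c in F]
    r=fit(fm,parts,[p[0],p[1],.0,t]); print(nm,np.round(r[0],4),round(np.degrees(r[0][3]),1),round(r[1],3))
for uv in[(327,201),(400,196)]: print('nut',ray(T,*uv,.01))
E
python3 m.py
```

```text
jarA [ 6.0030e-01 -5.1000e-02  2.7000e-03  3.4423e+00] 197.2 0.106
jarB [ 4.1090e-01 -1.9390e-01  2.8000e-03  2.9514e+00] 169.1 0.102
clipC [ 4.2300e-01 -2.3600e-02  1.2000e-03 -1.5675e+00] -89.8 0.375
clipD [ 0.6016 -0.3493 -0.004  -1.226 ] -70.2 1.103
caddy [0.558  0.1935 0.0011 0.0825] 4.7 0.034
nut [ 0.49380247 -0.10972898  0.01      ]
nut [ 0.50582645 -0.27733907  0.01      ]
```

```bash
cat > m2.py <<'E'
from h import *
F={};D={}
def fill(m):
    c,_=cv2.findContours(m.astype(np.uint8),cv2.RETR_EXTERNAL,cv2.CHAIN_APPROX_NONE); o=np.zeros(m.shape,np.uint8); cv2.drawContours(o,c,-1,1,-1); return o>0
for c in ['scene','top']:
    F[c]=optics.grab_frame(c); D[c]=finder.cut_out(c,'clip0')
    for d in D[c]: print(c,round(d['p'],2),d['bbox'],d['region'].sum())
T=F['top']
for u,v in [(288,230),(430,154)]:
    p=ray(T,u,v,.02); print(p,[proj(F[c],[p])[0] for c in F])
    fm=[(F[c],fill(near(F[c],D[c],p)['region'])) for c in F]
    for z in(None,0): r=fit(fm,clip,[p[0],p[1],.0,-1.4],z); print(np.round(r[0],4),round(np.degrees(r[0][3]),1),round(r[1],3))
    for g in fm:
        r=fit([g],clip,[p[0],p[1],.0,-1.4],0.001); print('single',np.round(r[0],4),round(np.degrees(r[0][3]),1),round(r[1],3))
E
python3 m2.py
```

```text
scene 0.69 [205.4, 326.6, 41.6, 46.4] 1405
scene 0.69 [247.0, 197.7, 36.2, 33.8] 769
top 0.82 [404.8, 138.4, 40.9, 37.0] 664
top 0.73 [268.0, 222.6, 36.9, 20.3] 463
[ 0.4260881  -0.02002715  0.02      ] [array([268.32440394, 212.85692604]), array([288., 230.])]
[ 0.4238 -0.0239  0.003  -1.5758] -90.3 0.181
[ 0.4229 -0.0231  0.0131 -1.5856] -90.8 0.201
single [ 0.4215 -0.0225  0.0131 -1.6009] -91.7 0.097
single [ 0.4236 -0.0232  0.0053 -1.6068] -92.1 0.077
[ 0.6020168  -0.34590978  0.02      ] [array([227.53920556, 352.65481147]), array([430., 154.])]
[ 5.9980e-01 -3.4780e-01  1.0000e-03 -1.2462e+00] -71.4 0.165
[ 0.5995 -0.348   0.0061 -1.2393] -71.0 0.175
single [ 0.5992 -0.3476  0.0048 -1.2401] -71.1 0.087
single [ 0.5999 -0.3479  0.0056 -1.2592] -72.1 0.076
```

```bash
cat >> h.py <<'E'
from scipy.spatial.transform import Rotation as Ro
def Rt(yang,tilt,out):
    # tool y horizontal at yang; z tilted from down by tilt towards azimuth out (deg)
    y=np.array([np.cos(np.radians(yang)),np.sin(np.radians(yang)),0]);o=np.radians(out);t=np.radians(tilt)
    z=np.array([np.sin(t)*np.cos(o),np.sin(t)*np.sin(o),-np.cos(t)]); return np.c_[np.cross(y,z),y,z]
def go(p,R=None):
    s=sense(); C=np.array(s['eef_rot']); d=C.T@(np.array(p)-s['tcp_pos'])/.3
    n=int(np.ceil(np.linalg.norm(d)*.3/.0405)); print('pos',np.round(s['tcp_pos'],4),'joints',np.round(s['joints'],0),'gap',round(s['finger_gap'],4),'wf',np.round(s['wrist_force'],1))
    print('shift total',np.round(d,4),'rows',n,'each',np.round(d/max(n,1),4))
    if R is not None:
        r=Ro.from_matrix(C.T@R).as_rotvec()/np.pi; m=int(np.ceil(np.linalg.norm(r)*180/7)); print('turn total',np.round(r,4),'rows',m,'each',np.round(r/max(m,1),4))
        d=R.T@(np.array(p)-s['tcp_pos'])/.3; print('shift after turn',np.round(d,4),'each',np.round(d/max(n,1),4))
E
python3 -c "
from h import *
go([.56,-.06,.25],Rt(-72.8,0,0))"
```

```text
pos [0.1813 0.5457 0.2313] joints [65. 16. 86. -0. 78. -7.] gap 0.0854 wf [ 0.7 -0.9 -0.1]
shift total [-1.8345 -1.5179 -0.0623] rows 18 each [-0.1019 -0.0843 -0.0035]
turn total [ 0.     -0.      0.8023] rows 21 each [ 0.     -0.      0.0382]
shift after turn [ 0.6088  2.3019 -0.0622] each [ 0.0338  0.1279 -0.0035]
```

Call:
drive_tool --plan "0 0 0 -0.102 -0.084 -0.003 1;0 0 0 -0.102 -0.084 -0.003 1;0 0 0 -0.102 -0.084 -0.003 1;0 0 0 -0.102 -0.084 -0.003 1;0 0 0 -0.102 -0.084 -0.003 1;0 0 0 -0.102 -0.084 -0.003 1;0 0 0 -0.102 -0.084 -0.003 1;0 0 0 -0.102 -0.084 -0.003 1;0 0 0 -0.102 -0.084 -0.003 1;0 0 0 -0.102 -0.084 -0.003 1;0 0 0 -0.102 -0.084 -0.003 1;0 0 0 -0.102 -0.084 -0.003 1"

```text
clock: 2.1
tcp_pos: [0.4351, 0.1411, 0.2425]
eef_rot: [[-0.949, 0.315, 0.001], [0.315, 0.949, 0.0], [-0.001, 0.001, -1.0]]
wrist_force: [0.8, 0.6, -0.2]
finger_gap: 0.0854
grip_force: 0.0
```

Call:
drive_tool --plan "0 0 0 -0.102 -0.084 -0.003 1;0 0 0 -0.102 -0.084 -0.003 1;0 0 0 -0.102 -0.084 -0.003 1;0 0 0 -0.102 -0.084 -0.003 1;0 0 0 -0.102 -0.084 -0.003 1;0 0 0 -0.102 -0.084 -0.003 1;0 0 0.038 0 0 0 1;0 0 0.038 0 0 0 1;0 0 0.038 0 0 0 1;0 0 0.038 0 0 0 1;0 0 0.038 0 0 0 1;0 0 0.038 0 0 0 1"

```text
clock: 3.1
tcp_pos: [0.561, -0.0586, 0.2475]
eef_rot: [[-0.503, 0.864, -0.0], [0.864, 0.503, 0.0], [0.0, 0.0, -1.0]]
wrist_force: [0.2, -0.4, 0.9]
finger_gap: 0.0857
grip_force: 0.0
```

Call:
drive_tool --plan "0 0 0.038 0 0 0 1;0 0 0.038 0 0 0 1;0 0 0.038 0 0 0 1;0 0 0.038 0 0 0 1;0 0 0.038 0 0 0 1;0 0 0.038 0 0 0 1;0 0 0.038 0 0 0 1;0 0 0.038 0 0 0 1;0 0 0.038 0 0 0 1;0 0 0.038 0 0 0 1;0 0 0.038 0 0 0 1;0 0 0.038 0 0 0 1"

```text
clock: 4.1
tcp_pos: [0.561, -0.0584, 0.2475]
eef_rot: [[0.786, 0.618, -0.0], [0.618, -0.786, 0.0], [0.0, -0.0, -1.0]]
wrist_force: [-0.1, 0.0, -0.1]
finger_gap: 0.0852
grip_force: 0.0
```

```bash
python3 -c "
from h import *
s=sense(); print(s['clock'])
go([.5,-.08,.2],Rt(-72.8,45,17.2))"
```

```text
4.1
pos [ 0.561  -0.0584  0.2475] joints [-13.  14.  86.   0.  80.  39.] gap 0.0852 wf [-0.1  0.  -0.1]
shift total [-0.2042 -0.0691  0.1582] rows 2 each [-0.1021 -0.0345  0.0791]
turn total [-0.0457  0.2471  0.1104] rows 8 each [-0.0057  0.0309  0.0138]
shift after turn [-0.2642  0.0085 -0.0404] each [-0.1321  0.0043 -0.0202]
```

Call:
drive_tool --plan "-0.006 0.031 0.014 0 0 0 1;-0.006 0.031 0.014 0 0 0 1;-0.006 0.031 0.014 0 0 0 1;-0.006 0.031 0.014 0 0 0 1;-0.006 0.031 0.014 0 0 0 1;-0.006 0.031 0.014 0 0 0 1;-0.006 0.031 0.014 0 0 0 1;-0.006 0.031 0.014 0 0 0 1;0 0 0 0 0 0 1;0 0 0 0 0 0 1"

```text
clock: 4.93
tcp_pos: [0.5598, -0.0582, 0.2465]
eef_rot: [[0.678, 0.297, 0.672], [0.213, -0.955, 0.207], [0.703, 0.003, -0.711]]
wrist_force: [0.2, -0.5, 0.4]
finger_gap: 0.0852
grip_force: 0.0
```

```bash
python3 -c "
from h import *
go([.526,-.074,.0993],Rt(-72.8,45,17.2))
f=optics.grab_frame('wrist'); save(f,'w1.png'); print(f['K'],f['hand_eye'],f.keys())
print([ (d['p'],d['bbox']) for d in finder.cut_out('wrist','jar0')])"; python3 m.py
```

```text
pos [ 0.5598 -0.0582  0.2465] joints [-35.  -0. 120.  54.  43.   3.] gap 0.0852 wf [ 0.2 -0.5  0.4]
shift total [-0.4327  0.0154  0.2623] rows 4 each [-0.1082  0.0039  0.0656]
turn total [0.0003 0.0018 0.001 ] rows 1 each [0.0003 0.0018 0.001 ]
shift after turn [-0.4341  0.017   0.2599] each [-0.1085  0.0042  0.065 ]
[[325.1922621    0.         282.49133174]
 [  0.         325.1922621  211.1774559 ]
 [  0.           0.           1.        ]] [[-1.25140330e-03  9.65686505e-01  2.59707545e-01  6.48481793e-02]
 [ 9.99998948e-01  1.01783873e-03  1.03381229e-03 -1.13130414e-04]
 [ 7.33998181e-04  2.59708565e-01 -9.65686762e-01 -1.42569686e-01]
 [ 0.00000000e+00  0.00000000e+00  0.00000000e+00  1.00000000e+00]] dict_keys(['color', 'K', 'hand_eye'])
[(0.83, [261.1, 252.5, 44.5, 89.6]), (0.79, [363.7, 296.5, 22.3, 44.0])]
jarA [ 0.6013 -0.0523  0.0041  3.492 ] 200.1 0.437
jarB [ 0.3829 -0.1679 -0.0315  2.939 ] 168.4 1.034
clipC [ 4.2460e-01 -2.3800e-02  1.3000e-03 -1.5465e+00] -88.6 0.358
clipD [ 0.5999 -0.3473  0.0021 -1.2394] -71.0 0.221
caddy [0.5574 0.193  0.0014 0.0809] 4.6 0.036
nut [ 0.49380247 -0.10972898  0.01      ]
nut [ 0.50582645 -0.27733907  0.01      ]
```

View pics/w1.png

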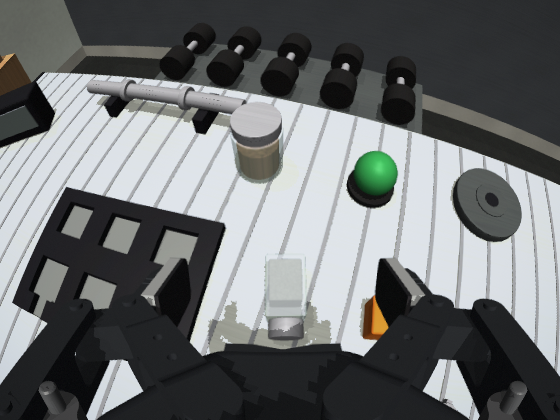

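Call:
drive_tool --plan "0 0.002 0.001 -0.109 0.004 0.065 1;0 0 0 -0.109 0.004 0.065 1;0 0 0 -0.109 0.004 0.065 1;0 0 0 -0.109 0.004 0.065 1;0 0 0 0 0 0.1 1;0 0 0 0 0 0.1 1;0 0 0 0 0 0 1"

```text
clock: 6.02
tcp_pos: [0.5732, -0.0593, 0.0675]
eef_rot: [[0.675, 0.297, 0.676], [0.208, -0.955, 0.213], [0.708, -0.004, -0.706]]
wrist_force: [0.0, -0.5, -0.1]
finger_gap: 0.0854
grip_force: 0.0
```

```bash
python3 -c "
from h import *
go([.607,-.0488,.0145],Rt(-72.8,45,17.2))"
```

```text
pos [ 0.5732 -0.0593  0.0675] joints [-34.  20. 134.  98.  34. -51.] gap 0.0854 wf [ 0.  -0.5 -0.1]
shift total [-0.0418  0.0008  0.2082] rows 2 each [-0.0209  0.0004  0.1041]
turn total [-0.0012 -0.0006 -0.0004] rows 1 each [-0.0012 -0.0006 -0.0004]
shift after turn [-0.0415 -0.      0.2082] each [-0.0207 -0.      0.1041]
```

Call:
drive_tool --plan "-0.001 0 0 -0.02 0 0.07 1;0 0 0 -0.02 0 0.07 1;0 0 0 0 0 0.068 1;0 0 0 0 0 0 1;0 0 0 0 0 0 -1;0 0 0 0 0 0 -1;0 0 0 0 0 0 -1;0 0 0 0 0 0 -1;0 0 0 0 0 0 -1;0 0 0 0 0 0 -1;0 0 0 0 0 0 -1"

```text
clock: 6.93
tcp_pos: [0.6063, -0.0491, 0.0206]
eef_rot: [[0.669, 0.295, 0.682], [0.21, -0.955, 0.208], [0.713, 0.004, -0.701]]
wrist_force: [-4.6, -1.3, 7.6]
finger_gap: 0.0453
grip_force: 62.2
```

```bash
python3 -c "
from h import *
s=sense();print(s['grip_force'])
go(s['tcp_pos']+[0,0,.1])"
```

```text
62.19569206237793
pos [ 0.6063 -0.0491  0.0206] joints [-30.  28. 133. 114.  35. -66.] gap 0.0453 wf [-4.6 -1.3  7.6]
shift total [ 0.2376  0.0013 -0.2338] rows 3 each [ 0.0792  0.0004 -0.0779]
```

Call:
drive_tool --plan "0 0 0 0.06 0 -0.06 -1;0 0 0 0.075 0 -0.075 -1;0 0 0 0.075 0 -0.075 -1;0 0 0 0 0 0 -1;0 0 0 0 0 0 -1"

```text
clock: 7.35
tcp_pos: [0.6061, -0.0492, 0.1056]
eef_rot: [[0.668, 0.297, 0.682], [0.213, -0.955, 0.207], [0.713, 0.007, -0.701]]
wrist_force: [0.3, 0.8, -2.6]
finger_gap: 0.0453
grip_force: 62.8
```

Call:
drive_tool --plan "0 0 0.037 0 0 0 -1;0 0 0.037 0 0 0 -1;0 0 0.037 0 0 0 -1;0 0 0.037 0 0 0 -1;0 0 0.037 0 0 0 -1;0 0 0.037 0 0 0 -1;0 0 0.037 0 0 0 -1;0 0 0.037 0 0 0 -1;0 0 0.037 0 0 0 -1;0 0 0.037 0 0 0 -1;0 0 0.037 0 0 0 -1;0 0 0.037 0 0 0 -1"

```text
clock: 8.35
tcp_pos: [0.6045, -0.0483, 0.1011]
eef_rot: [[0.406, -0.614, 0.677], [-0.906, -0.367, 0.21], [0.12, -0.699, -0.705]]
wrist_force: [0.3, -0.4, -2.9]
finger_gap: 0.0457
grip_force: 62.7
```

Call:
drive_tool --plan "0 0 0.037 0 0 0 -1;0 0 0.037 0 0 0 -1;0 0 0.037 0 0 0 -1;0 0 0.037 0 0 0 -1;0 0 0.037 0 0 0 -1;0 0 0.037 0 0 0 -1;0 0 0.037 0 0 0 -1;0 0 0.037 0 0 0 -1;0 0 0.037 0 0 0 -1;0 0 0.037 0 0 0 -1;0 0 0.037 0 0 0 -1;0 0 0.037 0 0 0 -1"

```text
clock: 9.35
tcp_pos: [0.6045, -0.0483, 0.1011]
eef_rot: [[-0.534, -0.507, 0.677], [-0.52, 0.828, 0.21], [-0.667, -0.24, -0.705]]
wrist_force: [-0.2, -0.2, -2.5]
finger_gap: 0.0454
grip_force: 62.7
```

```bash
python3 -c "
from h import *
go([.60,.10,.15],Rt(94.7,45,4.7))"
```

```text
pos [ 0.6045 -0.0483  0.1011] joints [-30.  17. 129.  90.  31. 123.] gap 0.0454 wf [-0.2 -0.2 -2.5]
shift total [-0.3579  0.3775 -0.0214] rows 4 each [-0.0895  0.0944 -0.0053]
turn total [0.0488 0.0093 0.159 ] rows 5 each [0.0098 0.0019 0.0318]
shift after turn [-0.1334  0.4937 -0.0971] each [-0.0333  0.1234 -0.0243]
```

Call:
drive_tool --plan "0 0 0 -0.075 0.097 0.013 -1;0 0 0 -0.075 0.097 0.013 -1;0 0 0 -0.075 0.097 0.013 -1;0 0 0 -0.075 0.097 0.013 -1;0 0 0 0 0 0 -1;0 0 0 0 0 0 -1"

```text
clock: 9.85
tcp_pos: [0.6025, 0.101, 0.1218]
eef_rot: [[-0.528, -0.514, 0.676], [-0.529, 0.822, 0.212], [-0.665, -0.246, -0.706]]
wrist_force: [0.1, -1.1, -2.8]
finger_gap: 0.0456
grip_force: 62.9
```

```bash
python3 -c "
from h import *
go([.60,.10,.13],Rt(94.7,45,4.7))"
```

```text
pos [0.6025 0.101  0.1218] joints [ -7.  13. 130. 106.  18. 125.] gap 0.0456 wf [ 0.1 -1.1 -2.8]
shift total [-0.012  -0.0053 -0.0258] rows 1 each [-0.012  -0.0053 -0.0258]
turn total [0.0496 0.0096 0.1624] rows 5 each [0.0099 0.0019 0.0325]
shift after turn [-0.0133 -0.0028 -0.0255] each [-0.0133 -0.0028 -0.0255]
```

Call:
drive_tool --plan "0.01 0.002 0.032 0 0 0 -1;0.01 0.002 0.032 0 0 0 -1;0.01 0.002 0.032 0 0 0 -1;0.01 0.002 0.032 0 0 0 -1;0.01 0.002 0.033 0 0 0 -1;0 0 0 0 0 0 -1;0 0 0 0 0 0 -1;0 0 0 0 0 0 -1"

```text
clock: 10.52
tcp_pos: [0.6054, 0.0961, 0.1236]
eef_rot: [[-0.692, -0.138, 0.709], [-0.125, 0.99, 0.071], [-0.711, -0.04, -0.702]]
wrist_force: [-0.0, -0.4, -2.6]
finger_gap: 0.0454
grip_force: 62.8
```

```bash
python3 -c "
from h import *
go([.60,.10,.13],Rt(94.7,45,4.7))
f=optics.grab_frame('scene'); save(f,'s2.png')
f=optics.grab_frame('wrist'); save(f,'w2.png')
a=cv2.imread('pics/s2.png');b=cv2.imread('pics/w2.png');cv2.imwrite('pics/c2.png',cv2.resize(np.hstack([a[100:400,200:500],b[120:420,130:430]]),None,fx=1.33,fy=1.33))"
```

```text
pos [0.6054 0.0961 0.1236] joints [  0.  13. 130. 154.   9. 109.] gap 0.0454 wf [-0.  -0.4 -2.6]
shift total [-0.0044  0.0145 -0.0269] rows 1 each [-0.0044  0.0145 -0.0269]
turn total [0.0038 0.0025 0.0215] rows 1 each [0.0038 0.0025 0.0215]
shift after turn [-0.0032  0.0144 -0.0271] each [-0.0032  0.0144 -0.0271]
```

View pics/c2.png

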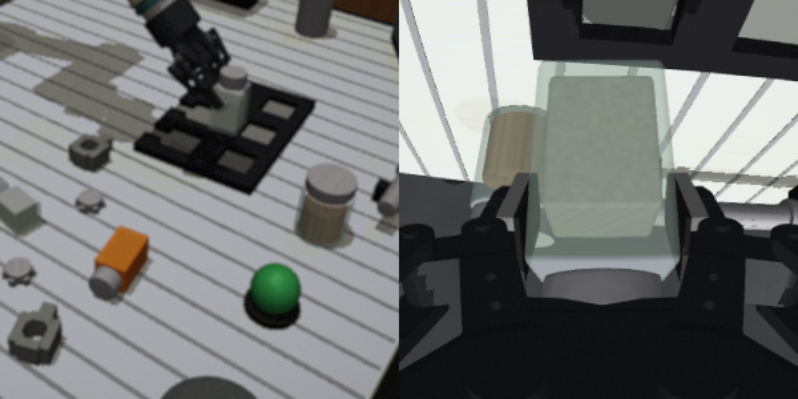

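```bash
cat >> h.py <<'E'
CAD=np.array([.558,.1935,.001]); CT=np.radians(4.7); RC=np.array([[np.cos(CT),-np.sin(CT),0],[np.sin(CT),np.cos(CT),0],[0,0,1]])
def spot(kind,i): return CAD+RC@np.array([.055 if kind=='nest' else -.045,.09*(i-1),.004])
def wproj(f,s,P):
    T=np.asarray(f['hand_eye']); q=(np.asarray(P)-s['tcp_pos'])@np.array(s['eef_rot']); c=(q-T[:3,3])@T[:3,:3]
    v=np.c_[c[:,0],-c[:,1],-c[:,2]]; r=np.hypot(v[:,0],v[:,1]); th=np.arctan2(r,v[:,2])
    return v[:,:2]*(th/r)[:,None]*f['K'][0,0]+f['K'][:2,2]
def overlay(f,s,loops,name,crop=None,k=2):
    im=cv2.resize(cv2.cvtColor(f['color'],cv2.COLOR_RGB2BGR),None,fx=k,fy=k)
    for L,col in loops:
        L=np.array(L); L=np.vstack([L[i]+(L[(i+1)%len(L)]-L[i])*np.linspace(0,1,8)[:,None] for i in range(len(L))])
        uv=wproj(f,s,L) if 'hand_eye' in f else proj(f,L)
        cv2.polylines(im,[np.round((uv+.5)*k).astype(int)],True,col,1)
    if crop: a,b,c,d=[int(t*k) for t in crop]; im=im[b:d,a:c]
    cv2.imwrite('pics/'+name,im)
sq=lambda h:np.array([[h,h,0],[-h,h,0],[-h,-h,0],[h,-h,0]])
E
python3 -c "
from h import *
R=Rt(94.7,44.5,4.7); o=spot('nest',0); print(o)
p=o+[0,0,.048+.030]-R@[-.003,0,-.0064]; print(p); go(p,R)"
```

```text
[0.62018952 0.10830925 0.005     ]
[0.6225277  0.10850149 0.07633247]
pos [0.6057 0.0963 0.1242] joints [  0.  13. 130. 154.   9. 109.] gap 0.0456 wf [ 0.6  0.4 -1.9]
shift total [0.0699 0.0387 0.1544] rows 2 each [0.0349 0.0194 0.0772]
turn total [0.0038 0.0057 0.0214] rows 1 each [0.0038 0.0057 0.0214]
shift after turn [0.0696 0.0359 0.1552] each [0.0348 0.0179 0.0776]
```

Call:
drive_tool --plan "0 0 0 0.023 0.012 0.05 -1;0 0 0 0.023 0.012 0.05 -1;0 0 0 0.023 0.012 0.05 -1;0.004 0.006 0.021 0 0 0 -1;0 0 0 0 0 0 -1;0 0 0 0 0 0 -1;0 0 0 0 0 0 -1"

```text
clock: 11.2
tcp_pos: [0.6224, 0.1085, 0.0788]
eef_rot: [[-0.71, -0.084, 0.7], [-0.06, 0.997, 0.058], [-0.702, -0.001, -0.712]]
wrist_force: [0.4, 0.3, -2.7]
finger_gap: 0.0451
grip_force: 62.8
```

```bash
python3 -c "
from h import *
R=Rt(94.7,44.5,4.7); o=spot('nest',0)
p=o+[0,0,.048+.030]-R@[-.003,0,-.0064]; go(p,R)
s=sense(); f=optics.grab_frame('wrist')
nl=[(spot('nest',i)+[0,0,.012]+sq(.027)@RC.T,(0,0,255)) for i in range(3)]+[(spot('recess',i)+[0,0,.012]+sq(.03)@RC.T,(0,0,255)) for i in range(3)]
# jar foot in tool frame
Rm=np.array(s['eef_rot']); lid=Rm@[-.701,0,-.713]; yy=Rm[:,1]; xx=np.cross(yy,lid); oj=s['tcp_pos']+Rm@[-.003,0,-.0064]
ft=[oj-.048*lid+a*xx+b*yy for a,b in ((.023,.023),(-.023,.023),(-.023,-.023),(.023,-.023))]
print('lid',lid,'origin',oj)
overlay(f,s,nl+[(ft,(0,255,0))],'w3.png',(130,60,430,300),2.6)"
```

```text
pos [0.6224 0.1085 0.0788] joints [  3.  19. 130. 174.  14.  94.] gap 0.0451 wf [ 0.4  0.3 -2.7]
shift total [ 0.0054 -0.0001  0.0061] rows 1 each [ 0.0054 -0.0001  0.0061]
turn total [0.0001 0.0005 0.0007] rows 1 each [0.0001 0.0005 0.0007]
shift after turn [ 0.0054 -0.0001  0.0061] each [ 0.0054 -0.0001  0.0061]
lid [-0.00149253  0.00120903  0.99988315] origin [0.6200609  0.10833009 0.08543197]
```

View pics/w3.png

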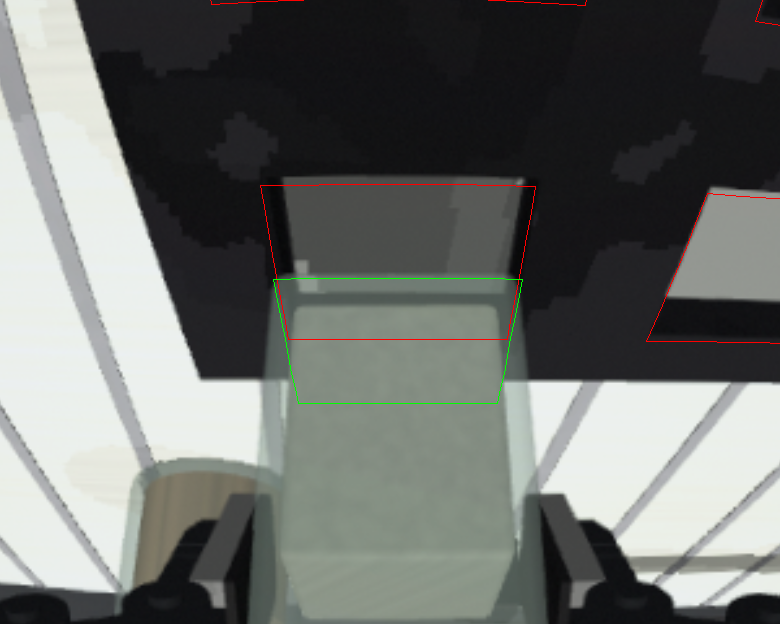

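Call:
drive_tool --plan "0 0 0 0.024 0 0.024 -1;0 0 0 0.024 0 0.024 -1;0 0 0 0.016 0 0.016 -1;0 0 0 0.006 0 0.006 -1;0 0 0 0 0 0 -1;0 0 0 0 0 0 -1"

```text
clock: 11.75
tcp_pos: [0.6222, 0.1087, 0.0488]
eef_rot: [[-0.71, -0.083, 0.699], [-0.059, 0.997, 0.058], [-0.702, -0.0, -0.712]]
wrist_force: [0.6, 0.1, -2.6]
finger_gap: 0.0457
grip_force: 62.9
```

Call:
drive_tool --plan "0 0 0 0.005 0 0.005 -1;0 0 0 0 0 0 -1;0 0 0 0 0 0 -1;0 0 0 0 0 0 1;0 0 0 0 0 0 1;0 0 0 0 0 0 1;0 0 0 0 0 0 1;0 0 0 0 0 0 1;0 0 0 0 0 0 1"

```text
clock: 12.5
tcp_pos: [0.622, 0.1088, 0.0466]
eef_rot: [[-0.71, -0.082, 0.699], [-0.059, 0.997, 0.058], [-0.701, -0.0, -0.713]]
wrist_force: [-0.6, -0.2, 0.0]
finger_gap: 0.0852
grip_force: 0.0
```

```bash
python3 -c "
from h import *
go([.40,-.1,.2])
s=sense(); f=optics.grab_frame('wrist'); save(f,'w4.png')
f=optics.grab_frame('scene'); save(f,'s4.png')
a=cv2.imread('pics/s4.png');b=cv2.imread('pics/w4.png');cv2.imwrite('pics/c4.png',cv2.resize(np.hstack([a[100:300,250:450],b[60:360,130:430][::1,::1][50:250,50:250]]),None,fx=2,fy=2))"
```

```text
pos [0.622  0.1088 0.0466] joints [  3.  23. 132. 176.  20.  92.] gap 0.0852 wf [-0.6 -0.2  0. ]
shift total [ 0.2078 -0.6326 -0.9219] rows 9 each [ 0.0231 -0.0703 -0.1024]
```

View pics/c4.png

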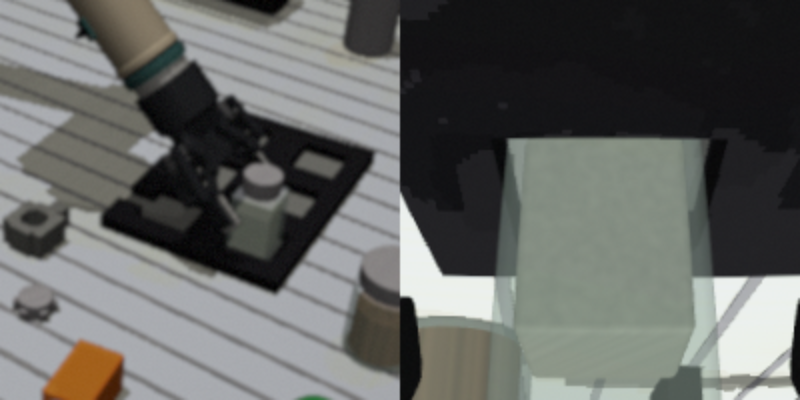

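```bash
cat > k.py <<'E'
import numpy as np
from scipy.optimize import least_squares
D=[((.1813,.5457,.2313),(0,0,-1),(64.69,15.81,86.23)),((.561,-.0584,.2475),(0,0,-1),(-13,14,86)),((.5598,-.0582,.2465),(.672,.207,-.711),(-35,0,120)),((.5732,-.0593,.0675),(.676,.213,-.706),(-34,20,134)),((.6063,-.0491,.0206),(.682,.208,-.701),(-30,28,133)),((.622,.1088,.0466),(.699,.058,-.713),(3,23,132))]
def wr(v,j):
    a,L1,L2,d,h,yo,o=v; j=np.radians(j); r=a+L1*np.sin(j[1])+L2*np.sin(j[1]+j[2]+o); z=h+L1*np.cos(j[1])+L2*np.cos(j[1]+j[2]+o)
    c,s=np.cos(j[0]),np.sin(j[0]); return np.array([c*r-s*yo,s*r+c*yo,z])
res=lambda v:np.concatenate([wr(v,j)-(np.array(p)-v[3]*np.array(z)) for p,z,j in D]+[[.05*v[6],.02*v[0]]])
f=least_squares(res,[0,.35,.35,.25,.3,.05,0]); v=f.x; print(np.round(v,3),np.abs(f.fun).max())
def ik(p,z):
    w=np.array(p)-v[3]*np.array(z); g=least_squares(lambda j:(wr(v,j)-w)*100,[-20,10,125],bounds=([-160,-43,12.6],[160,119,154.4])); j=g.x
    fa=np.array([np.cos(np.radians(j[0]))*np.sin(np.radians(j[1]+j[2])),np.sin(np.radians(j[0]))*np.sin(np.radians(j[1]+j[2])),np.cos(np.radians(j[1]+j[2]))])
    return np.round(j,1),'j5~',round(np.degrees(np.arccos(fa@np.array(z))),1),'err',round(np.linalg.norm(g.fun)/100,4)
if __name__=='__main__':
  for t in(0,20,30,45,60):
    for az in (-10.9,):
        T=np.radians(t);A=np.radians(az); z=np.array([np.sin(T)*np.cos(A),np.sin(T)*np.sin(A),-np.cos(T)])
        g=np.array([.403,-.1925,.034])
        for b in(.0,.08): print(t,b,ik(g+(.024-b)*z,z))
E
python3 k.py
```

```text
[-0.001  0.63   0.428  0.367  0.141  0.069  0.146] 0.00730077051441798
0 0.0 (array([-34.4,  19.3, 119.2]), 'j5~', np.float64(41.5), 'err', np.float64(0.0))
0 0.08 (array([-34.4,  12.5, 113.5]), 'j5~', np.float64(54.0), 'err', np.float64(0.0))
20 0.0 (array([-42.5,  14.8, 133.8]), 'j5~', np.float64(17.5), 'err', np.float64(0.0))
20 0.08 (array([-45.2,   3.6, 130.2]), 'j5~', np.float64(31.3), 'err', np.float64(0.0))
30 0.0 (array([-48.4,  16. , 141.8]), 'j5~', np.float64(17.9), 'err', np.float64(0.0))
30 0.08 (array([-54.2,   2.2, 139.3]), 'j5~', np.float64(25.2), 'err', np.float64(0.0))
45 0.0 (array([-59.5,  27.4, 154.4]), 'j5~', np.float64(46.2), 'err', np.float64(0.005))
45 0.08 (array([-74.1,  10.2, 154.4]), 'j5~', np.float64(40.0), 'err', np.float64(0.0045))
60 0.0 (array([-67. ,  39.4, 154.4]), 'j5~', np.float64(68.2), 'err', np.float64(0.0766))
60 0.08 (array([-90.3,  20. , 154.4]), 'j5~', np.float64(59.1), 'err', np.float64(0.0967))
```

Call:
drive_tool --plan "0 0 0 0 0 -0.08 1;0 0 0 0 0 -0.12 1;0 0 0 0 0 -0.12 1;0 0 0 0 0 -0.12 1;0 0 -0.037 0 0 0 1;0 0 -0.037 0 0 0 1;0 0 -0.037 0 0 0 1;0 0 -0.037 0 0 0 1;0 0 -0.037 0 0 0 1;0 0 -0.037 0 0 0 1;0 0 -0.037 0 0 0 1;0 0 -0.037 0 0 0 1"

```text
clock: 13.6
tcp_pos: [0.5293, 0.1007, 0.1386]
eef_rot: [[-0.354, -0.62, 0.701], [-0.837, 0.544, 0.059], [-0.418, -0.566, -0.711]]
wrist_force: [-0.4, -0.3, -0.1]
finger_gap: 0.0853
grip_force: 0.0
```

Call:
drive_tool --plan "0 0 -0.037 0 0 0 1;0 0 -0.037 0 0 0 1;0 0 -0.037 0 0 0 1;0 0 -0.037 0 0 0 1;0 0 -0.037 0 0 0 1;0 0 -0.037 0 0 0 1;0 0 -0.037 0 0 0 1;0 0 -0.037 0 0 0 1;0 0 -0.037 0 0 0 1;0 0 -0.037 0 0 0 1;0 0 -0.037 0 0 0 1;0 0 -0.037 0 0 0 1"

```text
clock: 14.6
tcp_pos: [0.5293, 0.1007, 0.1385]
eef_rot: [[0.548, -0.457, 0.701], [-0.682, -0.729, 0.059], [0.484, -0.51, -0.711]]
wrist_force: [0.9, 0.0, 0.1]
finger_gap: 0.085
grip_force: 0.0
```

Call:
drive_tool --plan "0 0 -0.037 0 0 0 1;0 0 -0.037 0 0 0 1;0 0 -0.037 0 0 0 1;0 0 -0.037 0 0 0 1;0 0 -0.037 0 0 0 1;0 0 -0.037 0 0 0 1;0 0 -0.037 0 0 0 1"

```text
clock: 15.18
tcp_pos: [0.5293, 0.1007, 0.1385]
eef_rot: [[0.708, 0.085, 0.701], [0.061, -0.996, 0.059], [0.703, 0.002, -0.711]]
wrist_force: [-0.3, 0.5, -0.0]
finger_gap: 0.0856
grip_force: 0.0
```

```bash
python3 -c "
from h import *
go([.411,-.194,.2],Rt(-100.9,0,0))"
```

```text
pos [0.5293 0.1007 0.1385] joints [  2.   5. 136. 162.   6. -74.] gap 0.0856 wf [-0.3  0.5 -0. ]
shift total [-0.1956  0.9457 -0.4796] rows 8 each [-0.0245  0.1182 -0.06  ]
turn total [-0.0337 -0.2467  0.0833] rows 7 each [-0.0048 -0.0352  0.0119]
shift after turn [-0.2016  1.0393 -0.2049] each [-0.0252  0.1299 -0.0256]
```

Call:
drive_tool --plan "0 0 0 -0.024 0.118 -0.06 1;0 0 0 -0.024 0.118 -0.06 1;0 0 0 -0.024 0.118 -0.06 1;0 0 0 -0.024 0.118 -0.06 1;-0.005 -0.035 0.012 0 0 0 1;-0.005 -0.035 0.012 0 0 0 1;-0.005 -0.035 0.012 0 0 0 1;-0.005 -0.035 0.012 0 0 0 1;-0.005 -0.035 0.012 0 0 0 1;-0.005 -0.035 0.012 0 0 0 1;-0.005 -0.035 0.012 0 0 0 1;0 0 0 0 0 0 1"

```text
clock: 16.18
tcp_pos: [0.5281, 0.0949, 0.1616]
eef_rot: [[0.773, 0.113, 0.624], [0.025, -0.989, 0.149], [0.634, -0.1, -0.767]]
wrist_force: [1.2, -0.4, 0.0]
finger_gap: 0.0859
grip_force: 0.0
```

```bash
python3 -c "
from h import *
go([.411,-.194,.12],Rt(-100.9,0,0))"
```

```text
pos [0.5281 0.0949 0.1616] joints [ -6.   2. 130.  51.  16.  34.] gap 0.0859 wf [ 1.2 -0.4  0. ]
shift total [-0.4133  0.9216 -0.2805] rows 8 each [-0.0517  0.1152 -0.0351]
turn total [-0.0636 -0.2131  0.0819] rows 7 each [-0.0091 -0.0304  0.0117]
shift after turn [-0.2012  1.0194  0.1386] each [-0.0252  0.1274  0.0173]
```

Past the singularity now (j4 = 51). I continue untilting.

Call:
drive_tool --plan "-0.009 -0.03 0.012 0 0 -0.03 1;-0.009 -0.03 0.012 0 0 -0.03 1;-0.009 -0.03 0.012 0 0 -0.03 1;-0.009 -0.03 0.012 0 0 0 1;-0.009 -0.03 0.012 0 0 0 1;-0.009 -0.03 0.012 0 0 0 1;-0.009 -0.03 0.012 0 0 0 1;0 0 0 0 0 0 1"

```text
clock: 16.85
tcp_pos: [0.5255, 0.1093, 0.1714]
eef_rot: [[0.978, -0.09, 0.191], [-0.105, -0.992, 0.068], [0.183, -0.087, -0.979]]
wrist_force: [0.8, 0.2, 0.0]
finger_gap: 0.0852
grip_force: 0.0
```

```bash
python3 -c "
from h import *
go([.411,-.194,.13],Rt(-100.9,0,0))"
```

```text
pos [0.5255 0.1093 0.1714] joints [  2.   9. 105.   4.  54.  95.] gap 0.0852 wf [0.8 0.2 0. ]
shift total [-0.2924  1.0493 -0.0067] rows 9 each [-0.0325  0.1166 -0.0007]
turn total [-0.0304 -0.0574  0.0291] rows 2 each [-0.0152 -0.0287  0.0145]
shift after turn [-0.1836  1.0648  0.1379] each [-0.0204  0.1183  0.0153]
```

Call:
drive_tool --plan "-0.015 -0.029 0.015 0 0 0 1;-0.015 -0.029 0.015 0 0 0 1;0 0 0 -0.02 0.118 0.015 1;0 0 0 -0.02 0.118 0.015 1;0 0 0 -0.02 0.118 0.015 1;0 0 0 -0.02 0.118 0.015 1;0 0 0 -0.02 0.118 0.015 1;0 0 0 -0.02 0.118 0.015 1;0 0 0 -0.02 0.118 0.015 1;0 0 0 -0.02 0.118 0.015 1;0 0 0 -0.02 0.118 0.015 1;0 0 0 0 0 0 1"

```text
clock: 17.85
tcp_pos: [0.4032, -0.1978, 0.1291]
eef_rot: [[0.98, -0.197, -0.004], [-0.197, -0.98, -0.001], [-0.004, 0.002, -1.0]]
wrist_force: [0.5, -0.0, 0.1]
finger_gap: 0.0858
grip_force: 0.0
```

```bash
python3 -c "
from h import *
go([.411,-.194,.015],Rt(-100.9,0,0))
s=sense(); f=optics.grab_frame('wrist')
t=np.radians(169.1); R=np.array([[np.cos(t),-np.sin(t),0],[np.sin(t),np.cos(t),0],[0,0,1]])
J=np.array([.411,-.194,.046]); b=[J+R@[x,y,0] for x,y in((-.048,-.023),(.026,-.023),(.026,.023),(-.048,.023))]
overlay(f,s,[(b,(0,0,255))],'w5.png',(130,60,430,300),2)"
```

```text
pos [ 0.4032 -0.1978  0.1291] joints [-35.  10. 110.  -0.  60.  67.] gap 0.0858 wf [ 0.5 -0.   0.1]
shift total [ 0.0244 -0.0182  0.3803] rows 3 each [ 0.0081 -0.0061  0.1268]
turn total [ 0.0005  0.0012 -0.0025] rows 1 each [ 0.0005  0.0012 -0.0025]
shift after turn [ 0.0231 -0.0174  0.3804] each [ 0.0077 -0.0058  0.1268]
```

View pics/w5.png

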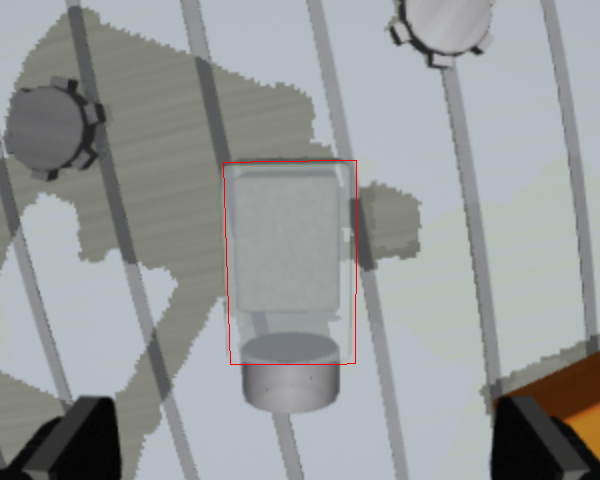

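Call:
drive_tool --plan "0 0 -0.002 0.023 -0.017 0.09 1;0 0 0 0 0 0.1 1;0 0 0 0 0 0.1 1;0 0 0 0 0 0.08 1;0 0 0 0 0 0 -1;0 0 0 0 0 0 -1;0 0 0 0 0 0 -1;0 0 0 0 0 0 -1;0 0 0 0 0 0 -1;0 0 0 0 0 0 -1;0 0 0 0 0 0 -1"

```text
clock: 18.82
tcp_pos: [0.4144, -0.1912, 0.0211]
eef_rot: [[0.982, -0.188, -0.002], [-0.188, -0.982, -0.002], [-0.001, 0.003, -1.0]]
wrist_force: [-0.2, 2.1, 6.9]
finger_gap: 0.0449
grip_force: 63.8
```

Call:
drive_tool --plan "0 0 0 0 0 -0.06 -1;0 0 0 0 0 -0.1 -1;0 0 0 0 0 -0.1 -1;0 0 0 0 0 0 -1"

```text
clock: 19.15
tcp_pos: [0.4169, -0.1928, 0.1026]
eef_rot: [[0.982, -0.188, 0.005], [-0.188, -0.982, -0.007], [0.006, 0.006, -1.0]]
wrist_force: [1.2, -1.7, -1.6]
finger_gap: 0.045
grip_force: 62.8
```

```bash
python3 -c "
from h import *
go([.605,-.055,.1])"
```

```text
pos [ 0.4169 -0.1928  0.1026] joints [-33.  12. 111.  -0.  56.  68.] gap 0.045 wf [ 1.2 -1.7 -1.6]
shift total [ 0.5292 -0.5693  0.0085] rows 6 each [ 0.0882 -0.0949  0.0014]
```

Call:
drive_tool --plan "0 0 0 0.088 -0.095 0 -1;0 0 0 0.088 -0.095 0 -1;0 0 0 0.088 -0.095 0 -1;0 0 0 0.088 -0.095 0 -1;0 0 0 0.088 -0.095 0 -1;0 0 0 0.088 -0.095 0 -1;0 0 0 0 0 0 -1;0 0 0 0 0 0.1 -1;0 0 0 0 0 0.1 -1;0 0 0 0 0 0.05 -1;0 0 0 0 0 0 -1"

```text
clock: 20.07
tcp_pos: [0.5995, -0.0522, 0.02]
eef_rot: [[0.982, -0.188, -0.008], [-0.188, -0.982, 0.0], [-0.008, 0.001, -1.0]]
wrist_force: [-0.3, 0.1, -2.7]
finger_gap: 0.0449
grip_force: 68.0
```

```bash
python3 -c "
from h import *
go([.605,-.055,.021])"
```

```text
pos [ 0.5995 -0.0522  0.02  ] joints [-12.  29.  99.  -0.  53.  89.] gap 0.0449 wf [-0.3  0.1 -2.7]
shift total [ 0.0196  0.0056 -0.0036] rows 1 each [ 0.0196  0.0056 -0.0036]
```

Call:
drive_tool --plan "0 0 0 0 0 0 1;0 0 0 0 0 0 1;0 0 0 0 0 0 1;0 0 0 0 0 0 1;0 0 0 0 0 0 1;0 0 0 0 0 -0.1 1;0 0 0 0 0 -0.1 1;0 0 0 0 0 -0.13 1;0 0 0 0 0 -0.13 1;0 0 0 0 0 -0.13 1;0 0 0 0 0 -0.13 1;0 0 0 0 0 0 1"

```text
clock: 21.07
tcp_pos: [0.6063, -0.0535, 0.2469]
eef_rot: [[0.982, -0.188, 0.012], [-0.188, -0.982, -0.004], [0.013, 0.002, -1.0]]
wrist_force: [1.2, 0.1, 1.4]
finger_gap: 0.0853
grip_force: 0.0
```

```bash
cat > jb.py <<'E'
from h import *
F={};D={}
for c in ['scene','top']: F[c]=optics.grab_frame(c); D[c]=finder.cut_out(c,'jar0')
p=np.array([.5995,-.0522,.02])
fm=[(F[c],near(F[c],D[c],p)['region']) for c in F]
for f,m in fm: print(m.sum(),proj(f,[p])[0],np.argwhere(m).mean(0)[::-1])
for g in (fm,fm[:1],fm[1:]): r=fit(g,jar,[p[0],p[1],0,np.radians(169.1)]); print(np.round(r[0],4),round(np.degrees(r[0][3]),1),round(r[1],3))
s=sense(); f=optics.grab_frame('wrist')
t=np.radians(169.1); R=np.array([[np.cos(t),-np.sin(t),0],[np.sin(t),np.cos(t),0],[0,0,1]])
J=np.array([.597,-.0545,.046]); b=[J+R@[x,y,0] for x,y in((-.048,-.023),(.026,-.023),(.026,.023),(-.048,.023))]
overlay(f,s,[(b,(0,0,255))],'w6.png',(130,60,430,300),2)
E
python3 jb.py; python3 -c "
from h import *
go([.53,-.035,.1],Rt(-100.9,45,-10.9))"
```

```text
1442 [327.85903166 253.64931209] [328.56171983 253.02773925]
253 [302.08692163 154.99053866] [305.97628458 139.48221344]
[ 0.5977 -0.054   0.0031  2.9423] 168.6 0.814
[ 5.9580e-01 -5.3400e-02  1.7000e-03  2.9343e+00] 168.1 0.078
[ 0.9124 -0.1096 -0.9083  1.3936] 79.8 0.119
pos [ 0.6008 -0.0524  0.2356] joints [-12.  18.  82.  -0.  80.  89.] gap 0.0855 wf [-0.2 -1.1 -0.8]
shift total [-0.239  -0.0134  0.4541] rows 4 each [-0.0597 -0.0033  0.1135]
turn total [0.0005 0.2526 0.0004] rows 7 each [0.0001 0.0361 0.0001]
shift after turn [-0.4913 -0.0125  0.1481] each [-0.1228 -0.0031  0.037 ]
```

View pics/w6.png

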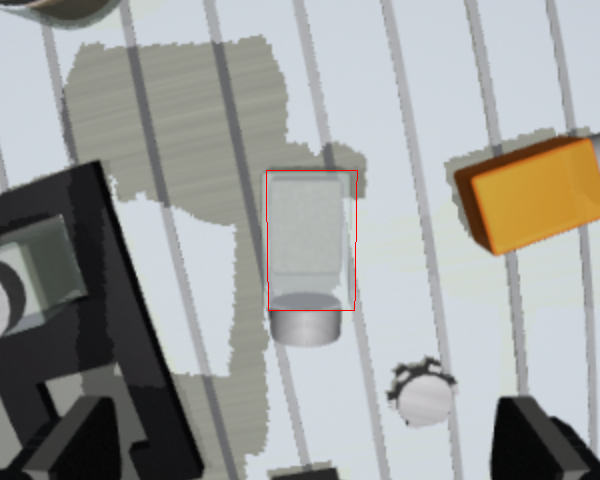

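Call:
drive_tool --plan "0 0.036 0 0 0 0 1;0 0.036 0 0 0 0 1;0 0.036 0 0 0 0 1;0 0.036 0 0 0 0 1;0 0.036 0 0 0 0 1;0 0.036 0 0 0 0 1;0 0.036 0 0 0 0 1;0 0 0 0 0 0 1"

```text
clock: 21.98
tcp_pos: [0.5922, -0.0502, 0.2268]
eef_rot: [[0.71, -0.188, 0.678], [-0.135, -0.982, -0.131], [0.691, 0.001, -0.723]]
wrist_force: [-2.7, 1.4, -2.2]
finger_gap: 0.0853
grip_force: 0.0
```

```bash
python3 -c "
from h import *
go([.5276,-.0402,.0958],Rt(-100.9,45,-10.9))"
```

```text
pos [ 0.5922 -0.0502  0.2268] joints [-12.   1. 121.   3.  14.  86.] gap 0.0853 wf [-2.7  1.4 -2.2]
shift total [-0.459   0.0071  0.1653] rows 4 each [-0.1148  0.0018  0.0413]
turn total [-0.      0.0072  0.0005] rows 1 each [-0.      0.0072  0.0005]
shift after turn [-0.4626  0.0078  0.1549] each [-0.1157  0.002   0.0387]
```

Call:
drive_tool --plan "0.027 0 -0.028 0 0 0 1;0.027 0 -0.028 0 0 0 1;0.027 0 -0.028 0 0 0 1;0.027 0 -0.028 0 0 0 1;0 0 0 0 0 0 1;0 0 0 0 0 0 1"

```text
clock: 22.48
tcp_pos: [0.595, -0.0569, 0.2271]
eef_rot: [[0.74, -0.025, 0.672], [-0.016, -1.0, -0.02], [0.672, 0.005, -0.74]]
wrist_force: [-0.1, 0.1, 0.1]
finger_gap: 0.0857
grip_force: 0.0
```

```bash
python3 -c "
from h import *
go([.5484,-.0442,.0746],Rt(-72.9,45,17.1))"
```

```text
pos [ 0.595  -0.0569  0.2271] joints [-19.   2. 120.  34.  21.  44.] gap 0.0857 wf [-0.1  0.1  0.1]
shift total [-0.4572 -0.0408  0.271 ] rows 4 each [-0.1143 -0.0102  0.0678]
turn total [ 0.0721  0.0154 -0.0736] rows 3 each [ 0.024   0.0051 -0.0245]
shift after turn [-0.4554 -0.0862  0.2633] each [-0.1139 -0.0216  0.0658]
```

Call:
drive_tool --plan "0.024 0.005 -0.024 0 0 0 1;0.024 0.005 -0.024 0 0 0 1;0.024 0.005 -0.024 0 0 0 1;0 0 0 0 0 0 1;0 0 0 -0.114 -0.022 0.066 1;0 0 0 -0.114 -0.022 0.066 1;0 0 0 -0.114 -0.022 0.066 1;0 0 0 -0.09 -0.017 0.053 1;0 0 0 0 0 0 1;0 0 0 0 0 0 1"

```text
clock: 23.32
tcp_pos: [0.5588, -0.0398, 0.1163]
eef_rot: [[0.715, 0.192, 0.672], [0.13, -0.981, 0.142], [0.687, -0.014, -0.726]]
wrist_force: [-0.6, -0.5, 0.5]
finger_gap: 0.0856
grip_force: 0.0
```

```bash
python3 -c "
from h import *
go([.5484,-.0442,.0746],Rt(-100.9,45,-11.1))"
```

```text
pos [ 0.5588 -0.0398  0.1163] joints [-29.  11. 133.  89.  26. -29.] gap 0.0856 wf [-0.6 -0.5  0.5]
shift total [-0.1221  0.0096  0.0755] rows 2 each [-0.0611  0.0048  0.0377]
turn total [-0.0886  0.0095  0.0845] rows 4 each [-0.0221  0.0024  0.0211]
shift after turn [-0.1203  0.0209  0.0761] each [-0.0602  0.0105  0.038 ]
```

Call:
drive_tool --plan "0 0 0 -0.061 0.005 0.038 1;0 0 0 -0.061 0.005 0.038 1;0 0 0 0 0 0 1;-0.022 0.002 0.021 0 0 0 1;-0.022 0.002 0.021 0 0 0 1;-0.022 0.002 0.021 0 0 0 1;-0.022 0.002 0.021 0 0 0 1;0 0 0 0 0 0 1;0 0 0 0 0 0 1"

```text
clock: 24.07
tcp_pos: [0.5563, -0.0445, 0.0808]
eef_rot: [[0.701, -0.046, 0.711], [-0.031, -0.999, -0.033], [0.712, 0.001, -0.702]]
wrist_force: [-0.0, 0.2, -0.3]
finger_gap: 0.0853
grip_force: 0.0
```

```bash
python3 -c "
from h import *
go([.604,-.0549,.018],Rt(-100.9,45,-10.9))"
```

```text
pos [ 0.5563 -0.0445  0.0808] joints [-20.  15. 140. 147.  22. -71.] gap 0.0853 wf [-0.   0.2 -0.3]
shift total [-0.0366  0.027   0.2612] rows 2 each [-0.0183  0.0135  0.1306]
turn total [-0.0323 -0.0022  0.0327] rows 2 each [-0.0162 -0.0011  0.0164]
shift after turn [-0.0331  0.0039  0.263 ] each [-0.0166  0.002   0.1315]
```

Call:
drive_tool --plan "-0.016 -0.001 0.016 0 0 0 1;-0.016 -0.001 0.016 0 0 0 1;0 0 0 -0.016 0.002 0.05 1;0 0 0 -0.016 0.002 0.05 1;0 0 0 0 0 0 1"

```text
clock: 24.48
tcp_pos: [0.5716, -0.0502, 0.0508]
eef_rot: [[0.698, -0.151, 0.7], [-0.105, -0.988, -0.109], [0.708, 0.002, -0.706]]
wrist_force: [-0.2, -0.2, -0.4]
finger_gap: 0.0855
grip_force: 0.0
```

```bash
python3 -c "
from h import *
go([.604,-.0549,.018],Rt(-100.9,45,-10.9))"
```

```text
pos [ 0.5716 -0.0502  0.0508] joints [-15.  21. 140. 171.  26. -86.] gap 0.0855 wf [-0.2 -0.2 -0.4]
shift total [-0.0005 -0.001   0.1544] rows 2 each [-0.0003 -0.0005  0.0772]
turn total [-0.0082 -0.0006  0.0091] rows 1 each [-0.0082 -0.0006  0.0091]
shift after turn [-0.0003 -0.005   0.1543] each [-0.0002 -0.0025  0.0772]
```

Call:
drive_tool --plan "-0.008 0 0.009 0 -0.005 0.05 1;0 0 0 0 0 0.05 1;0 0 0 0 0 0.054 1;0 0 0 0 0 0 1;0 0 0 0 0 0 -1;0 0 0 0 0 0 -1;0 0 0 0 0 0 -1;0 0 0 0 0 0 -1;0 0 0 0 0 0 -1;0 0 0 0 0 0 -1;0 0 0 0 0 0 -1"

```text
clock: 25.4
tcp_pos: [0.6016, -0.0546, 0.0197]
eef_rot: [[0.692, -0.19, 0.696], [-0.133, -0.982, -0.136], [0.709, 0.001, -0.705]]
wrist_force: [-5.1, 0.5, 8.0]
finger_gap: 0.0449
grip_force: 62.3
```

```bash
python3 -c "
from h import *
s=sense()
go(s['tcp_pos']+[0,0,.085])
R=np.array(s['eef_rot']);t=np.radians(169); l=np.array([np.cos(t),np.sin(t),0])
print('lid',R.T@l,'org',R.T@(np.array([.5965,-.0535,.023])-s['tcp_pos']))"
```

```text
pos [ 0.6016 -0.0546  0.0197] joints [-12.  27. 137. 178.  29. -89.] gap 0.0449 wf [-5.1  0.5  8. ]
shift total [ 0.2009  0.0004 -0.1998] rows 3 each [ 0.067   0.0001 -0.0666]
lid [-0.70509    -0.00073014 -0.70911745] org [-0.00132584 -0.00011959 -0.00598775]
```

Call:
drive_tool --plan "0 0 0 0.06 0 -0.06 -1;0 0 0 0.07 0 -0.07 -1;0 0 0 0.07 0 -0.07 -1;0 0 0 0 0 0 -1;0 0 0.037 0 0 0 -1;0 0 0.037 0 0 0 -1;0 0 0.037 0 0 0 -1;0 0 0.037 0 0 0 -1;0 0 0.037 0 0 0 -1;0 0 0.037 0 0 0 -1;0 0 0.037 0 0 0 -1;0 0 0.037 0 0 0 -1"

```text
clock: 26.4
tcp_pos: [0.5999, -0.0542, 0.1013]
eef_rot: [[0.261, -0.674, 0.691], [-0.87, -0.475, -0.135], [0.419, -0.566, -0.71]]
wrist_force: [0.4, -0.0, -3.0]
finger_gap: 0.0453
grip_force: 62.8
```

Call:
drive_tool --plan "0 0 0.037 0 0 0 -1;0 0 0.037 0 0 0 -1;0 0 0.037 0 0 0 -1;0 0 0.037 0 0 0 -1;0 0 0.037 0 0 0 -1;0 0 0.037 0 0 0 -1;0 0 0.037 0 0 0 -1;0 0 0.037 0 0 0 -1;0 0 0.037 0 0 0 -1;0 0 0.037 0 0 0 -1;0 0 0.037 0 0 0 -1;0 0 0.037 0 0 0 -1"

```text
clock: 27.4
tcp_pos: [0.5999, -0.0542, 0.1013]
eef_rot: [[-0.618, -0.374, 0.691], [-0.62, 0.773, -0.135], [-0.484, -0.512, -0.71]]
wrist_force: [0.1, 0.3, -2.8]
finger_gap: 0.0455
grip_force: 62.8
```

Call:
drive_tool --plan "0 0 0.037 0 0 0 -1;0 0 0.037 0 0 0 -1;0 0 0.037 0 0 0 -1;0 0 0.037 0 0 0 -1;0 0 0.037 0 0 0 -1;0 0 0.037 0 0 0 -1;0 0 0.037 0 0 0 -1;0 0 0 0 0 0 -1"

```text
clock: 28.07
tcp_pos: [0.6, -0.0542, 0.1014]
eef_rot: [[-0.697, 0.189, 0.691], [0.132, 0.982, -0.135], [-0.705, -0.003, -0.71]]
wrist_force: [-0.3, 0.2, -2.1]
finger_gap: 0.0455
grip_force: 62.8
```

```bash
python3 -c "
from h import *
go([.525,-.02,.105],Rt(79.1,45,-10.9)); go([.525,.18,.105],Rt(94.7,45,4.7))"
```

```text
pos [ 0.6    -0.0542  0.1014] joints [-12.  15. 132. 176.  12.  93.] gap 0.0455 wf [-0.3  0.2 -2.1]
shift total [ 0.1811  0.0647 -0.1968] rows 3 each [ 0.0604  0.0216 -0.0656]
turn total [-0.0006 -0.0012  0.0006] rows 1 each [-0.0006 -0.0012  0.0006]
shift after turn [ 0.1805  0.0648 -0.1974] each [ 0.0602  0.0216 -0.0658]
pos [ 0.6    -0.0542  0.1014] joints [-12.  15. 132. 176.  12.  93.] gap 0.0455 wf [-0.3  0.2 -2.1]
shift total [ 0.2694  0.7193 -0.2869] rows 7 each [ 0.0385  0.1028 -0.041 ]
turn total [-0.0618 -0.0013 -0.0608] rows 3 each [-0.0206 -0.0004 -0.0203]
shift after turn [ 0.1226  0.7986 -0.1395] each [ 0.0175  0.1141 -0.0199]
```

Call:
drive_tool --plan "0 0 0 0.06 0.022 -0.066 -1;0 0 0 0.06 0.022 -0.066 -1;0 0 0 0.06 0.022 -0.066 -1;0 0 0 0.018 0.13 -0.018 -1;0 0 0 0.018 0.13 -0.018 -1;0 0 0 0.018 0.13 -0.018 -1;0 0 0 0.018 0.13 -0.018 -1;0 0 0 0.018 0.13 -0.018 -1;0 0 0 0 0 0 -1"

```text
clock: 28.82
tcp_pos: [0.5328, 0.101, 0.1096]
eef_rot: [[-0.687, 0.178, 0.705], [0.124, 0.984, -0.127], [-0.716, 0.001, -0.698]]
wrist_force: [1.0, 0.5, -2.0]
finger_gap: 0.0454
grip_force: 63.0
```

```bash
python3 -c "
from h import *
go([.525,.18,.105],Rt(94.7,45,4.7))"
```

```text
pos [0.5328 0.101  0.1096] joints [ 15.  12. 136. 240.  21.  50.] gap 0.0454 wf [ 1.   0.5 -2. ]
shift total [ 0.0614  0.2544 -0.041 ] rows 2 each [ 0.0307  0.1272 -0.0205]
turn total [-0.0589  0.0041 -0.0584] rows 3 each [-0.0196  0.0014 -0.0195]
shift after turn [0.0138 0.2644 0.0077] each [0.0069 0.1322 0.0039]
```

Call:
drive_tool --plan "-0.02 0.001 -0.02 0 0 0 -1;-0.02 0.001 -0.02 0 0 0 -1;-0.02 0.001 -0.02 0 0 0 -1;0 0 0 0 0 0 -1;0 0 0 0 0 0 -1"

```text
clock: 29.23
tcp_pos: [0.5379, 0.0956, 0.1135]
eef_rot: [[-0.69, 0.047, 0.723], [0.033, 0.999, -0.034], [-0.723, 0.001, -0.69]]
wrist_force: [0.3, 0.1, -2.6]
finger_gap: 0.045
grip_force: 62.9
```

```bash
python3 -c "
from h import *
R=Rt(94.7,45,4.7); o=spot('nest',1)
p=o+[0,0,.048+.040]-R@[-.0013,0,-.006]
go([p[0]-.06,p[1]-.005,p[2]],R); go(p,R)"
```

```text
pos [0.5379 0.0956 0.1135] joints [  8.  11. 138. 209.  16.  70.] gap 0.045 wf [ 0.3  0.1 -2.6]
shift total [0.031  0.328  0.0919] rows 3 each [0.0103 0.1093 0.0306]
turn total [-0.0293  0.0074 -0.029 ] rows 2 each [-0.0147  0.0037 -0.0145]
shift after turn [-0.001   0.3194  0.1221] each [-0.0003  0.1065  0.0407]
pos [0.5379 0.0956 0.1135] joints [  8.  11. 138. 209.  16.  70.] gap 0.045 wf [ 0.3  0.1 -2.6]
shift total [-0.1064  0.3541  0.2359] rows 4 each [-0.0266  0.0885  0.059 ]
turn total [-0.0293  0.0074 -0.029 ] rows 2 each [-0.0147  0.0037 -0.0145]
shift after turn [-0.143   0.3197  0.2641] each [-0.0357  0.0799  0.066 ]
```

Call:
drive_tool --plan "-0.015 0.004 -0.014 0 0 0 -1;-0.015 0.004 -0.014 0 0 0 -1;0 0 0 0 0 0 -1;0 0 0 0 0.106 0.02 -1;0 0 0 0 0.106 0.02 -1;0 0 0 0 0.106 0.02 -1;0 0 0 0 0 0 -1;0 0 0 0 0 0 -1"

```text
clock: 29.9
tcp_pos: [0.5501, 0.1674, 0.1084]
eef_rot: [[-0.692, -0.027, 0.722], [-0.012, 1.0, 0.026], [-0.722, 0.009, -0.692]]
wrist_force: [0.1, -0.8, -3.0]
finger_gap: 0.0454
grip_force: 63.2
```

```bash
python3 -c "
from h import *
R=Rt(94.7,45,4.7); o=spot('nest',1)
p=o+[0,0,.048+.030]-R@[-.0013,0,-.006]
go(p,R)"
```

```text
pos [0.5501 0.1674 0.1084] joints [ 17.  14. 134. 219.  17.  63.] gap 0.0454 wf [ 0.1 -0.8 -3. ]
shift total [-0.0797  0.0962  0.232 ] rows 2 each [-0.0399  0.0481  0.116 ]
turn total [-0.0106  0.007  -0.0145] rows 1 each [-0.0106  0.007  -0.0145]
shift after turn [-0.089   0.0847  0.2332] each [-0.0445  0.0423  0.1166]
```

Call:
drive_tool --plan "-0.011 0.007 -0.014 0 0.045 0 -1;0 0 0 0 0.045 0 -1;0 0 0 -0.029 0 0.078 -1;0 0 0 -0.03 0 0.078 -1;0 0 0 -0.03 0 0.078 -1;0 0 0 0 0 0 -1;0 0 0 0 0 0 -1;0 0 0 0 0 0 -1"

```text
clock: 30.57
tcp_pos: [0.6164, 0.1973, 0.0777]
eef_rot: [[-0.706, -0.08, 0.704], [-0.055, 0.997, 0.057], [-0.706, 0.001, -0.708]]
wrist_force: [-0.2, -0.8, -2.3]
finger_gap: 0.0452
grip_force: 63.1
```

```bash
python3 -c "
from h import *
R=Rt(94.7,45,4.7); o=spot('nest',1)
p=o+[0,0,.048+.030]-R@[-.0013,0,-.006]; go(p,R)
s=sense(); f=optics.grab_frame('wrist')
nl=[(spot('nest',i)+[0,0,.012]+sq(.027)@RC.T,(0,0,255)) for i in range(3)]
Rm=np.array(s['eef_rot']); lid=Rm@[-.705,0,-.709]; yy=Rm[:,1]; xx=np.cross(yy,lid); oj=s['tcp_pos']+Rm@[-.0013,0,-.006]
ft=[oj-.048*lid+a*xx+b*yy for a,b in ((.023,.023),(-.023,.023),(-.023,-.023),(.023,-.023))]
print('lid',lid,'origin',oj)
overlay(f,s,nl+[(ft,(0,255,0))],'w7.png',(130,60,430,300),2.6)"
```

```text
pos [0.6164 0.1973 0.0777] joints [ 16.  21. 127. 213.  15.  66.] gap 0.0452 wf [-0.2 -0.8 -2.3]
shift total [ 0.0001  0.0032 -0.0006] rows 1 each [ 0.0001  0.0032 -0.0006]
turn total [-0.0002 -0.0003 -0.0008] rows 1 each [-0.0002 -0.0003 -0.0008]
shift after turn [ 0.0001  0.0032 -0.0006] each [ 0.0001  0.0032 -0.0006]
lid [-0.00175713 -0.00152965  0.99985028] origin [0.61304874 0.19706923 0.08290509]
```

View pics/w7.png

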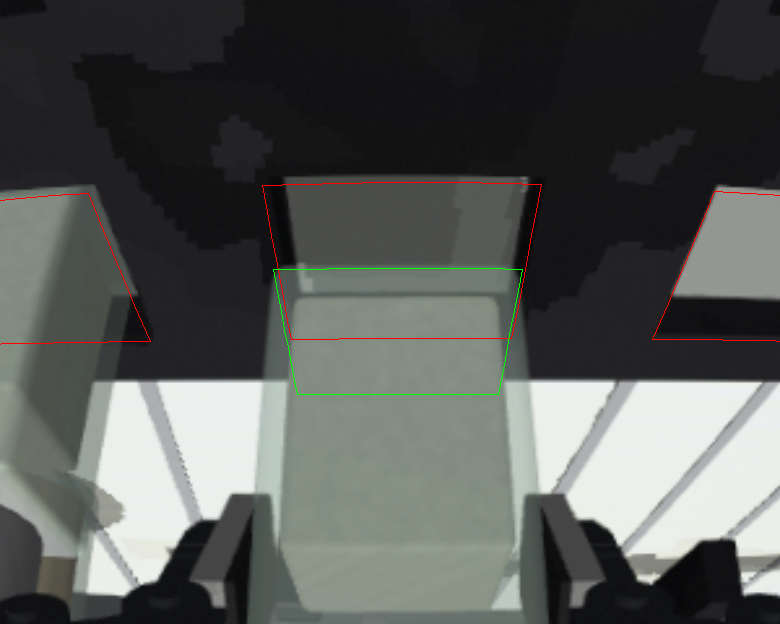

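Call:
drive_tool --plan "0 0 0 0.024 0.003 0.024 -1;0 0 0 0.022 0 0.022 -1;0 0 0 0.012 0 0.012 -1;0 0 0 0.008 0 0.008 -1;0 0 0 0 0 0 -1;0 0 0 0 0 0 -1;0 0 0 0 0 0 -1"

```text
clock: 31.2
tcp_pos: [0.6176, 0.1994, 0.0512]
eef_rot: [[-0.703, -0.081, 0.706], [-0.056, 0.997, 0.059], [-0.709, 0.002, -0.705]]
wrist_force: [-0.7, 0.5, -3.2]
finger_gap: 0.0451
grip_force: 63.2
```

Call:
drive_tool --plan "0 0 0 0.008 0 0.007 -1;0 0 0 0 0 0 -1;0 0 0 0 0 0 -1;0 0 0 0 0 0 -1"

```text
clock: 31.53
tcp_pos: [0.6182, 0.1995, 0.0484]
eef_rot: [[-0.702, -0.081, 0.707], [-0.056, 0.997, 0.059], [-0.71, 0.002, -0.704]]
wrist_force: [0.9, -0.3, 0.9]
finger_gap: 0.0451
grip_force: 63.4
```

Call:
drive_tool --plan "0 0 0 0 0 0 0.6;0 0 0 0 0 0 0.6;0 0 0 0 0 0 0.6;0 0 0 0 0 0 0.6;0 0 0 0 0 0 0.6;0 0 0 0 0 0 0.6"

```text
clock: 32.03
tcp_pos: [0.6172, 0.1994, 0.0474]
eef_rot: [[-0.704, -0.081, 0.706], [-0.056, 0.997, 0.059], [-0.708, 0.002, -0.706]]
wrist_force: [1.1, 0.5, -0.5]
finger_gap: 0.0684
grip_force: 0.0
```

Call:
drive_tool --plan "0 0 0 0 0 -0.08 0.6;0 0 0 0 0 -0.1 0.6;0 0 0 0 0 -0.13 0.6;0 0 0 0 0 -0.1 0.6;0 0 0 0 0 0 0.6"

```text
clock: 32.45
tcp_pos: [0.5388, 0.1919, 0.127]
eef_rot: [[-0.702, -0.078, 0.708], [-0.054, 0.997, 0.056], [-0.71, 0.002, -0.704]]
wrist_force: [-0.5, 0.3, 0.9]
finger_gap: 0.0682
grip_force: 0.0
```

```bash
python3 -c "
from h import *
go([.42,-.02,.2],Rt(-91-180+90,0,0))
s=sense(); f=optics.grab_frame('wrist'); save(f,'w8.png'); f=optics.grab_frame('scene'); save(f,'s8.png')
a=cv2.imread('pics/s8.png');b=cv2.imread('pics/w8.png');cv2.imwrite('pics/c8.png',cv2.resize(np.hstack([a[100:350,200:450],b[60:310,130:480]]),None,fx=1.33,fy=1.33))"
```

```text
pos [0.5388 0.1919 0.127 ] joints [ 19.  11. 132. 236.  13.  45.] gap 0.0682 wf [-0.5  0.3  0.9]
shift total [ 0.1431 -0.6732 -0.4912] rows 7 each [ 0.0204 -0.0962 -0.0702]
turn total [-0.1843  0.2035 -0.4434] rows 14 each [-0.0132  0.0145 -0.0317]
shift after turn [ 0.7133  0.3835 -0.2432] each [ 0.1019  0.0548 -0.0347]
```

View pics/c8.png

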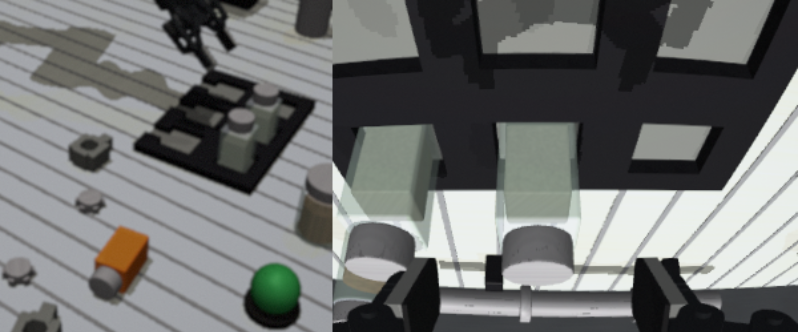

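Call:
drive_tool --plan "0 0 -0.038 0 0 0 1;0 0 -0.038 0 0 0 1;0 0 -0.038 0 0 0 1;0 0 -0.038 0 0 0 1;0 0 -0.038 0 0 0 1;0 0 -0.038 0 0 0 1;0 0 -0.038 0 0 0 1;0 0 -0.038 0 0 0 1;0 0 -0.038 0 0 0 1;0 0 -0.038 0 0 0 1;0 0 -0.038 0 0 0 1;0 0 -0.038 0 0 0 1"

```text
clock: 33.55
tcp_pos: [0.5418, 0.1919, 0.123]
eef_rot: [[-0.015, -0.709, 0.705], [-0.996, 0.074, 0.054], [-0.091, -0.701, -0.707]]
wrist_force: [-0.7, 0.4, 0.2]
finger_gap: 0.0854
grip_force: 0.0
```

Call:
drive_tool --plan "0 0 -0.038 0 0 0 1;0 0 -0.038 0 0 0 1;0 0 -0.038 0 0 0 1;0 0 -0.038 0 0 0 1;0 0 -0.038 0 0 0 1;0 0 -0.038 0 0 0 1;0 0 -0.038 0 0 0 1;0 0 -0.038 0 0 0 1;0 0 -0.038 0 0 0 1;0 0 -0.038 0 0 0 1;0 0 -0.038 0 0 0 1;0 0 -0.038 0 0 0 1"

```text
clock: 34.55
tcp_pos: [0.5418, 0.1918, 0.1229]
eef_rot: [[0.701, -0.112, 0.705], [-0.211, -0.976, 0.054], [0.682, -0.187, -0.707]]
wrist_force: [0.1, 0.0, -0.3]
finger_gap: 0.0856
grip_force: 0.0
```

```bash
python3 -c "
from h import *
go([.53,-.04,.16],Rt(-85,30,4.7))"
```

```text
pos [0.5418 0.1918 0.1229] joints [  19.   11.  132.  235.   13. -119.] gap 0.0856 wf [ 0.1  0.  -0.3]
shift total [ 0.2197  0.7357 -0.157 ] rows 6 each [ 0.0366  0.1226 -0.0262]
turn total [-0.0095 -0.0829 -0.0873] rows 4 each [-0.0024 -0.0207 -0.0218]
shift after turn [-0.0305  0.7664 -0.1583] each [-0.0051  0.1277 -0.0264]
```

Call:
drive_tool --plan "0 0 0 0.037 0.12 -0.026 1;0 0 0 0.037 0.12 -0.026 1;0 0 0 0.037 0.12 -0.026 1;0 0 0 0.037 0.12 -0.026 1;0 0 0 0.037 0.12 -0.026 1;0 0 0 0.037 0.12 -0.026 1;0 0 0 0 0 0 1;0 0 0 0 0 0 1"

```text
clock: 35.22
tcp_pos: [0.5481, 0.1131, 0.1446]
eef_rot: [[0.681, -0.105, 0.725], [-0.222, -0.973, 0.068], [0.698, -0.207, -0.686]]
wrist_force: [0.0, 0.1, -0.7]
finger_gap: 0.0854
grip_force: 0.0
```

```bash
python3 -c "
from h import *
go([.53,-.04,.18],Rt(-60,0,30))"
```

```text
pos [0.5481 0.1131 0.1446] joints [  4.   7. 135. 172.   8. -67.] gap 0.0854 wf [ 0.   0.1 -0.7]
shift total [ 0.1545  0.4783 -0.1592] rows 4 each [ 0.0386  0.1196 -0.0398]
turn total [ 0.0189 -0.2643 -0.2157] rows 9 each [ 0.0021 -0.0294 -0.024 ]
shift after turn [-0.3075  0.4117 -0.118 ] each [-0.0769  0.1029 -0.0295]
```

Call:
drive_tool --plan "0 0 0 0.035 0.1 -0.03 1;0 0 0 0.035 0.1 -0.03 1;0 0 0 0.035 0.1 -0.03 1;0 0 0 0.035 0.1 -0.03 1;0 0 0 0.035 0.1 -0.03 1;0 -0.03 -0.024 0 0 0 1;0 -0.03 -0.024 0 0 0 1;0 -0.03 -0.024 0 0 0 1;0 -0.03 -0.024 0 0 0 1;0 -0.03 -0.024 0 0 0 1;0 -0.03 -0.024 0 0 0 1;0 -0.03 -0.024 0 0 0 1"

```text
clock: 36.22
tcp_pos: [0.5602, 0.0844, 0.1737]
eef_rot: [[0.792, 0.089, 0.604], [-0.025, -0.984, 0.179], [0.61, -0.157, -0.777]]
wrist_force: [0.3, 1.2, 0.2]
finger_gap: 0.0851
grip_force: 0.0
```

```bash
python3 -c "
from h import *
go([.43,-.04,.18],Rt(-1,0,0))"
```

```text
pos [0.5602 0.0844 0.1737] joints [ -9.   4. 125.  46.  22.  41.] gap 0.0851 wf [0.3 1.2 0.2]
shift total [-0.3206  0.3658 -0.3523] rows 5 each [-0.0641  0.0732 -0.0705]
turn total [ 0.1157 -0.2083 -0.4626] rows 14 each [ 0.0083 -0.0149 -0.033 ]
shift after turn [-0.4222 -0.4266 -0.0209] each [-0.0844 -0.0853 -0.0042]
```

Through the singularity. Turning to the tool-down pose for clip C.

Call:
drive_tool --plan "0.008 -0.015 -0.033 0 0 0 1;0.008 -0.015 -0.033 0 0 0 1;0.008 -0.015 -0.033 0 0 0 1;0.008 -0.015 -0.033 0 0 0 1;0.008 -0.015 -0.033 0 0 0 1;0.008 -0.015 -0.033 0 0 0 1;0.008 -0.015 -0.033 0 0 0 1;0.008 -0.015 -0.033 0 0 0 1;0.008 -0.015 -0.033 0 0 0 1;0.008 -0.015 -0.033 0 0 0 1;0.008 -0.015 -0.033 0 0 0 1;0.008 -0.015 -0.033 0 0 0 1"

```text
clock: 37.22
tcp_pos: [0.5612, 0.0849, 0.1742]
eef_rot: [[0.221, 0.973, 0.066], [0.971, -0.226, 0.078], [0.091, 0.047, -0.995]]
wrist_force: [-0.1, 0.4, -0.2]
finger_gap: 0.0855
grip_force: 0.0
```

```bash
sed -i 's/z in(None,0)/z in(None,)/' m2.py; python3 m2.py; python3 -c "
from h import *
go([.4235,-.0235,.14],Rt(-1,0,0))"
```

```text
scene 0.83 [207.0, 326.2, 40.0, 49.0] 1448
scene 0.62 [252.2, 195.0, 32.2, 35.8] 718
top 0.95 [266.7, 223.9, 36.4, 19.0] 416
top 0.89 [406.0, 144.0, 41.9, 27.6] 639
top 0.72 [140.7, 127.1, 107.8, 95.5] 6309
[ 0.4260881  -0.02002715  0.02      ] [array([268.32440394, 212.85692604]), array([288., 230.])]
[ 0.4238 -0.024   0.0031 -1.5658] -89.7 0.201
single [ 0.4213 -0.0217  0.0111 -1.5544] -89.1 0.092
single [ 0.4242 -0.0236  0.0114 -1.5744] -90.2 0.102
[ 0.6020168  -0.34590978  0.02      ] [array([227.53920556, 352.65481147]), array([430., 154.])]
[ 0.5996 -0.3474  0.0014 -1.2244] -70.2 0.175
single [ 0.5989 -0.3468  0.0032 -1.2197] -69.9 0.078
single [ 0.6009 -0.3476  0.0035 -1.2085] -69.2 0.091
pos [0.5607 0.0846 0.1741] joints [-1. 15. 96.  5. 65. 10.] gap 0.0856 wf [ 0.1 -1.1  0. ]
shift total [-0.464  -0.3656  0.0534] rows 5 each [-0.0928 -0.0731  0.0107]
turn total [ 0.0184 -0.0277 -0.0686] rows 2 each [ 0.0092 -0.0139 -0.0343]
shift after turn [-0.3683 -0.4509  0.1136] each [-0.0737 -0.0902  0.0227]
```

Call:
drive_tool --plan "0.009 -0.014 -0.034 0 0 0 1;0.009 -0.014 -0.034 0 0 0 1;0 0 0 -0.074 -0.09 0.023 1;0 0 0 -0.074 -0.09 0.023 1;0 0 0 -0.074 -0.09 0.023 1;0 0 0 -0.074 -0.09 0.023 1;0 0 0 -0.074 -0.09 0.023 1;0 0 0 0 0 0 1;0 0 0 0 0 0 1"

```text
clock: 38.17
tcp_pos: [0.4216, -0.0256, 0.1401]
eef_rot: [[0.024, 1.0, 0.002], [1.0, -0.024, -0.002], [-0.001, 0.002, -1.0]]
wrist_force: [0.4, 0.0, 0.6]
finger_gap: 0.0858
grip_force: 0.0
```

```bash
python3 -c "
from h import *
go([.4237,-.0237,.016],Rt(-.5,0,0))
s=sense(); f=optics.grab_frame('wrist')
t=np.radians(-90.5); R=np.array([[np.cos(t),-np.sin(t),0],[np.sin(t),np.cos(t),0],[0,0,1]])
J=np.array([.4237,-.0237,.001]); L=[([J+R@q for q in [(-.026,-.026,.032),(.026,-.026,.032),(.026,.026,.032),(-.026,.026,.032)]],(0,0,255)),([J+R@q for q in [(-.05,-.01,.024),(-.02,-.01,.024),(-.02,.01,.024),(-.05,.01,.024)]],(0,255,0))]
overlay(f,s,L,'w9.png',(130,60,430,300),2)"
```

```text
pos [ 0.4216 -0.0256  0.1401] joints [-13.   7. 112.  -0.  61. -11.] gap 0.0858 wf [0.4 0.  0.6]
shift total [0.007  0.0062 0.4136] rows 4 each [0.0018 0.0016 0.1034]
turn total [ 0.0006  0.0005 -0.0049] rows 1 each [ 0.0006  0.0005 -0.0049]
shift after turn [0.0063 0.0071 0.4136] each [0.0016 0.0018 0.1034]
```

View pics/w9.png

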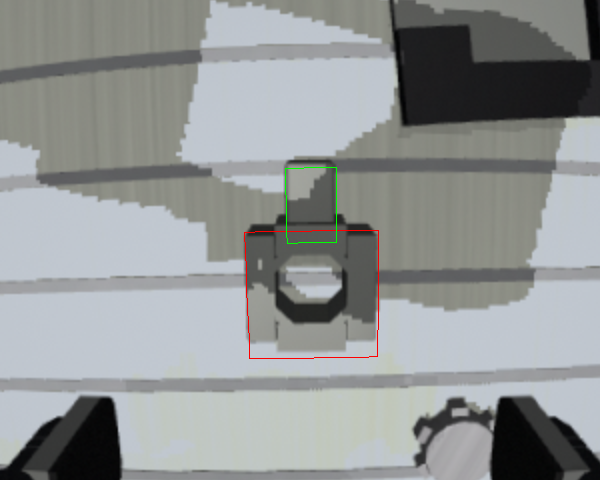

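Call:
drive_tool --plan "0 0 -0.005 0.01 0.007 0.1 1;0 0 0 0 0 0.1 1;0 0 0 0 0 0.1 1;0 0 0 0 0 0.113 1;0 0 0 0 0 0 -1;0 0 0 0 0 0 -1;0 0 0 0 0 0 -1;0 0 0 0 0 0 -1;0 0 0 0 0 0 -1;0 0 0 0 0 0 -1;0 0 0 0 0 0 -1"

```text
clock: 39.13
tcp_pos: [0.4279, -0.0231, 0.0181]
eef_rot: [[0.004, 1.0, 0.007], [1.0, -0.004, -0.004], [-0.004, 0.007, -1.0]]
wrist_force: [0.5, 0.6, 6.4]
finger_gap: 0.0508
grip_force: 63.5
```

Call:
drive_tool --plan "0 0 0 0 0 -0.06 -1;0 0 0 0 0 -0.1 -1;0 0 0 0 0 -0.1 -1;0 0 0 0 0 0 -1"

```text
clock: 39.47
tcp_pos: [0.4302, -0.0234, 0.0997]
eef_rot: [[0.004, 1.0, 0.014], [1.0, -0.004, -0.006], [-0.006, 0.014, -1.0]]
wrist_force: [1.0, -0.7, -0.7]
finger_gap: 0.0501
grip_force: 63.1
```

```bash
python3 -c "
from h import *
o=spot('recess',0); print(o); go([o[0],o[1],.1],Rt(94.7,0,0))"
```

```text
[0.52052578 0.1001154  0.005     ]
pos [ 0.4302 -0.0234  0.0997] joints [-12.  10. 115.  -0.  54. -12.] gap 0.0501 wf [ 1.  -0.7 -0.7]
shift total [0.4129 0.2994 0.0008] rows 4 each [0.1032 0.0749 0.0002]
turn total [ 0.0019  0.0051 -0.5273] rows 14 each [ 0.0001  0.0004 -0.0377]
shift after turn [-0.3337  0.3858 -0.001 ] each [-0.0834  0.0964 -0.0003]
```

Call:
drive_tool --plan "0 0 -0.038 0 0 0 -1;0 0 -0.038 0 0 0 -1;0 0 -0.038 0 0 0 -1;0 0 -0.038 0 0 0 -1;0 0 -0.038 0 0 0 -1;0 0 -0.038 0 0 0 -1;0 0 -0.038 0 0 0 -1;0 0 -0.038 0 0 0 -1;0 0 -0.038 0 0 0 -1;0 0 -0.038 0 0 0 -1;0 0 -0.038 0 0 0 -1;0 0 -0.038 0 0 0 -1"

```text
clock: 40.47
tcp_pos: [0.4258, -0.0226, 0.0943]
eef_rot: [[-0.991, 0.136, 0.003], [0.136, 0.991, -0.003], [-0.003, -0.003, -1.0]]
wrist_force: [-0.6, -0.1, -0.7]
finger_gap: 0.0506
grip_force: 63.0
```

Call:
drive_tool --plan "0 0 -0.036 0 0 0 -1;0 0 -0.036 0 0 0 -1;0 0 0 -0.083 0.096 0 -1;0 0 0 -0.083 0.096 0 -1;0 0 0 -0.083 0.096 0 -1;0 0 0 -0.083 0.096 0 -1;0 0 0 0 0 0 -1;0 0 0 0 0 0 -1;0 0 0 0 0 0 -1"

```text
clock: 41.22
tcp_pos: [0.5146, 0.1004, 0.0938]
eef_rot: [[-0.996, -0.085, 0.001], [-0.085, 0.996, -0.004], [-0.0, -0.004, -1.0]]
wrist_force: [-0.5, -0.5, -1.3]
finger_gap: 0.0503
grip_force: 63.2
```

```bash
cat > c.py <<'E'
from h import *
import sys
i=int(sys.argv[1]); o=spot('recess',i); go([o[0],o[1],.055],Rt(94.7,0,0))
s=sense(); f=optics.grab_frame('wrist')
nl=[(spot('recess',k)+[0,0,.012]+sq(.03)@RC.T,(0,0,255)) for k in range(3)]
Rm=np.array(s['eef_rot']); oj=s['tcp_pos']+Rm@[0,0,.017]
b=[oj+Rm@[x,y,0] for x,y in((-.05,.01),(-.05,-.01),(-.026,-.01),(-.026,-.014),(-.014,-.026),(.026,-.026),(.026,.026),(-.014,.026),(-.026,.014),(-.026,.01))]
b=[oj+Rm@[-(q[0]),q[1],0] for q in ((-.05,.01),(-.05,-.01),(-.026,-.01),(-.026,-.014),(-.014,-.026),(.026,-.026),(.026,.026),(-.014,.026),(-.026,.014),(-.026,.01))] if len(sys.argv)>3 else b
overlay(f,s,nl+[(b,(0,255,0))],sys.argv[2],(130,30,430,300),2.2)
E
python3 c.py 0 w10.png
```

```text
pos [0.5146 0.1004 0.0938] joints [  4.  18. 104.  -0.  58. -91.] gap 0.0503 wf [-0.5 -0.5 -1.3]
shift total [-0.0194 -0.0021  0.1294] rows 1 each [-0.0194 -0.0021  0.1294]
turn total [-0.0013  0.0001  0.001 ] rows 1 each [-0.0013  0.0001  0.001 ]
shift after turn [-0.0195 -0.0026  0.1294] each [-0.0195 -0.0026  0.1294]
```

View pics/w10.png

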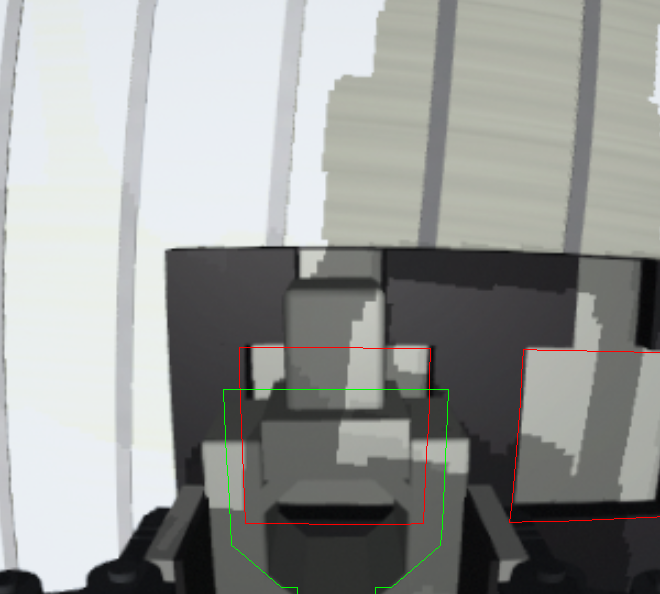

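Call:
drive_tool --plan "0 0 0.001 -0.02 -0.002 0 -1;0 0 0 0 0 0.08 -1;0 0 0 0 0 0.08 -1;0 0 0 0 0 0.04 -1;0 0 0 0 0 0 -1;0 0 0 0 0 0 -1;0 0 0 0 0 0 -1"

```text
clock: 41.85
tcp_pos: [0.5229, 0.0997, 0.0354]
eef_rot: [[-0.997, -0.08, 0.005], [-0.08, 0.997, -0.003], [-0.005, -0.004, -1.0]]
wrist_force: [0.3, 0.3, -0.8]
finger_gap: 0.0503
grip_force: 63.1
```

```bash
python3 -c "
from h import *
o=spot('recess',0); go([o[0],o[1],.024],Rt(94.7,0,0))"
```

```text
pos [0.5229 0.0997 0.0354] joints [  3.  23. 107.  -0.  50. -91.] gap 0.0503 wf [ 0.3  0.3 -0.8]
shift total [0.008  0.0023 0.0381] rows 1 each [0.008  0.0023 0.0381]
turn total [-0.0012  0.0015 -0.0007] rows 1 each [-0.0012  0.0015 -0.0007]
shift after turn [0.0078 0.0022 0.0381] each [0.0078 0.0022 0.0381]
```

Call:
drive_tool --plan "0 0 0 0.007 0.002 0.012 -1;0 0 0 0 0 0.012 -1;0 0 0 0 0 0.012 -1;0 0 0 0 0 0 -1;0 0 0 0 0 0 -1;0 0 0 0 0 0 -1"

```text
clock: 42.35
tcp_pos: [0.52, 0.1007, 0.0238]
eef_rot: [[-0.997, -0.081, 0.003], [-0.081, 0.997, -0.004], [-0.003, -0.004, -1.0]]
wrist_force: [0.3, 0.4, -1.3]
finger_gap: 0.0505
grip_force: 63.1
```

Call:
drive_tool --plan "0 0 0 0 0 0.004 -1;0 0 0 0 0 0 1;0 0 0 0 0 0 1;0 0 0 0 0 0 1;0 0 0 0 0 0 1;0 0 0 0 0 -0.06 1;0 0 0 0 0 -0.12 1;0 0 0 0 0 -0.12 1;0 0 0 0 0 -0.12 1;0 0 0 0 0 0 1"

```text
clock: 43.18
tcp_pos: [0.5244, 0.1015, 0.1558]
eef_rot: [[-0.997, -0.081, 0.018], [-0.081, 0.997, -0.003], [-0.017, -0.004, -1.0]]
wrist_force: [1.7, 0.1, 1.0]
finger_gap: 0.0854
grip_force: 0.0
```

```bash
python3 m2.py | grep -v single; python3 -c "
from h import *
go([.5997,-.3475,.15],Rt(19.5,0,0))"
```

```text
scene 0.68 [314.1, 184.9, 37.1, 33.8] 659
scene 0.58 [227.4, 340.4, 39.4, 54.8] 1558
top 0.95 [223.2, 177.5, 27.2, 34.6] 549
top 0.7 [407.9, 120.7, 38.7, 32.5] 681
[ 0.4260881  -0.02002715  0.02      ] [array([268.32440394, 212.85692604]), array([288., 230.])]
[ 0.4261 -0.02    0.     -1.4   ] -80.2 2.0
[ 0.6020168  -0.34590978  0.02      ] [array([227.53920556, 352.65481147]), array([430., 154.])]
[ 0.6464 -0.3521  0.0012 -1.1845] -67.9 0.144
pos [0.5185 0.101  0.1476] joints [  4.  15. 100.  -0.  65. -91.] gap 0.0853 wf [-0.2 -0.4 -1.1]
shift total [-0.1488 -1.512  -0.0023] rows 12 each [-0.0124 -0.126  -0.0002]
turn total [-0.0009  0.001   0.4175] rows 11 each [-0.0001  0.0001  0.038 ]
shift after turn [-1.4995 -0.2438 -0.0081] each [-0.125  -0.0203 -0.0007]
```

```bash
cat > v.py <<'E'
from h import *
import sys
F={};D={}
for c in ['scene','top']: F[c]=optics.grab_frame(c); D[c]=finder.cut_out(c,'clip0')
for i in map(int,sys.argv[1:]):
    p=spot('recess',i); r=fit([(F[c],near(F[c],D[c],p)['region']) for c in F],clip,[*p,CT]); print('clip@',i,np.round(r[0]-[*p,0],4),round(np.degrees(r[0][3]),1),round(r[1],3))
E
python3 v.py 0; python3 -c "
from h import *
go([.6464,-.3521,.14],Rt(22.1,0,0))"
```

```text
clip@ 0 [-0.0008 -0.003   0.0025  0.0839] 4.8 0.393
pos [0.5186 0.1009 0.147 ] joints [  4.  15.  99.  -0.  65. -91.] gap 0.0859 wf [-0.3 -0.1 -1.4]
shift total [-0.3025 -1.5396  0.0289] rows 12 each [-0.0252 -0.1283  0.0024]
turn total [-0.0011  0.0006  0.403 ] rows 11 each [-0.0001  0.0001  0.0366]
shift after turn [-1.5595 -0.1735  0.0233] each [-0.13   -0.0145  0.0019]
```

Clip 1 is seated. Clip D has been knocked to (0.646, -0.352), so I go there.

Call:
drive_tool --plan "0 0 0 -0.025 -0.128 0.002 1;0 0 0 -0.025 -0.128 0.002 1;0 0 0 -0.025 -0.128 0.002 1;0 0 0 -0.025 -0.128 0.002 1;0 0 0 -0.025 -0.128 0.002 1;0 0 0 -0.025 -0.128 0.002 1;0 0 0 -0.025 -0.128 0.002 1;0 0 0 -0.025 -0.128 0.002 1;0 0 0 -0.025 -0.128 0.002 1;0 0 0 -0.025 -0.128 0.002 1;0 0 0 -0.025 -0.128 0.002 1;0 0 0 -0.025 -0.128 0.002 1"

```text
clock: 44.58
tcp_pos: [0.6464, -0.3527, 0.1417]
eef_rot: [[-0.997, -0.081, 0.001], [-0.081, 0.997, -0.002], [-0.001, -0.002, -1.0]]
wrist_force: [0.8, 0.1, -0.1]
finger_gap: 0.0856
grip_force: 0.0
```

Call:
drive_tool --plan "0 0 0.037 0 0 0 1;0 0 0.037 0 0 0 1;0 0 0.037 0 0 0 1;0 0 0.037 0 0 0 1;0 0 0.037 0 0 0 1;0 0 0.037 0 0 0 1;0 0 0.037 0 0 0 1;0 0 0.037 0 0 0 1;0 0 0.037 0 0 0 1;0 0 0.037 0 0 0 1;0 0 0.033 0 0 0 1;0 0 0 0 0 0 1"

```text
clock: 45.58
tcp_pos: [0.6462, -0.3508, 0.1418]
eef_rot: [[-0.375, 0.927, 0.001], [0.927, 0.375, -0.002], [-0.002, 0.0, -1.0]]
wrist_force: [0.5, 0.2, 0.3]
finger_gap: 0.0853
grip_force: 0.0
```

```bash
python3 -c "
from h import *
T=optics.grab_frame('top'); D=finder.cut_out('top','clip0'); S=optics.grab_frame('scene'); E=finder.cut_out('scene','clip0')
p=np.array([.6464,-.3521,.02])
for fm in ([(T,near(T,D,p)['region']),(S,near(S,E,p)['region'])],[(S,near(S,E,p)['region'])]):
  r=fit(fm,clip,[.6464,-.3521,.001,-1.18]); print(np.round(r[0],4),np.degrees(r[0][3]),r[1])
go([.6464,-.3521,.017],Rt(22.1,0,0))
s=sense(); f=optics.grab_frame('wrist'); D=finder.cut_out('wrist','clip0'); print([(d['p'],d['bbox']) for d in D])
t=np.radians(-67.9); R=np.array([[np.cos(t),-np.sin(t),0],[np.sin(t),np.cos(t),0],[0,0,1]])
J=np.array([.6464,-.3521,.001]); P=np.vstack(clip)@R.T+J; uv=wproj(f,s,P); print('expected box',uv.min(0),uv.max(0)-uv.min(0))"
```

```text
[ 0.6466 -0.3526  0.003  -1.1956] -68.50479533940315 0.20762672121506187
[ 6.4550e-01 -3.5180e-01  9.0000e-04 -1.1895e+00] -68.15583517150156 0.09605772331505968
pos [ 0.6464 -0.3509  0.1427] joints [-34.  32.  72.  -0.  76. -56.] gap 0.0853 wf [ 0.1 -0.1  0.3]
shift total [-0.0022 -0.002   0.4189] rows 4 each [-0.0006 -0.0005  0.1047]
turn total [0.0003 0.0011 0.0006] rows 1 each [0.0003 0.0011 0.0006]
shift after turn [-0.0037 -0.0016  0.4188] each [-0.0009 -0.0004  0.1047]
[(0.6, [251.8, 145.8, 62.9, 90.5])]
expected box [249.57964225 144.94877337] [65.59542172 95.70315967]
```

Call:
drive_tool --plan "0 0 0 -0.003 -0.002 0.1 1;0 0 0 0 0 0.1 1;0 0 0 0 0 0.11 1;0 0 0 0 0 0.107 1;0 0 0 0 0 0 -1;0 0 0 0 0 0 -1;0 0 0 0 0 0 -1;0 0 0 0 0 0 -1;0 0 0 0 0 0 -1;0 0 0 0 0 0 -1;0 0 0 0 0 0 -1"

```text
clock: 46.8
tcp_pos: [0.6478, -0.3532, 0.0204]
eef_rot: [[-0.376, 0.926, 0.006], [0.926, 0.376, -0.006], [-0.008, 0.004, -1.0]]
wrist_force: [0.3, -0.2, 4.9]
finger_gap: 0.0499
grip_force: 63.8
```

Call:
drive_tool --plan "0 0 0 0 0 -0.06 -1;0 0 0 0 0 -0.12 -1;0 0 0 0 0 -0.12 -1;0 0 0 0 0 -0.05 -1;0 0 0 0 0 0 -1"

```text
clock: 47.22
tcp_pos: [0.6491, -0.3538, 0.1294]
eef_rot: [[-0.376, 0.926, 0.012], [0.926, 0.376, -0.01], [-0.013, 0.008, -1.0]]
wrist_force: [0.6, -0.8, -1.0]
finger_gap: 0.0499
grip_force: 63.3
```

```bash
python3 -c "
from h import *
o=spot('recess',1); print(o); go([o[0]-.02,o[1],.12],Rt(94.7,0,0))"
```

```text
[0.51315132 0.18981277 0.005     ]
pos [ 0.6491 -0.3538  0.1294] joints [-34.  33.  73.  -0.  73. -56.] gap 0.0499 wf [ 0.6 -0.8 -1. ]
shift total [1.8748 0.2004 0.0078] rows 14 each [0.1339 0.0143 0.0006]
turn total [-0.0006  0.0052 -0.4033] rows 11 each [-0.0001  0.0005 -0.0367]
shift after turn [0.3695 1.8486 0.0313] each [0.0264 0.132  0.0022]
```

Call:
drive_tool --plan "0 0 0 0.133 0.022 0 -1;0 0 0 0.133 0.022 0 -1;0 0 0 0.133 0.022 0 -1;0 0 0 0.133 0.022 0 -1;0 0 0 0.133 0.022 0 -1;0 0 0 0.133 0.022 0 -1;0 0 0 0.133 0.022 0 -1;0 0 0 0.133 0.022 0 -1;0 0 0 0.133 0.022 0 -1;0 0 0 0.133 0.022 0 -1;0 0 0 0.133 0.022 0 -1;0 0 0 0.133 0.022 0 -1"

```text
clock: 48.22
tcp_pos: [0.5376, 0.1229, 0.1198]
eef_rot: [[-0.376, 0.927, 0.0], [0.927, 0.376, -0.004], [-0.004, -0.001, -1.0]]
wrist_force: [1.3, -0.7, -1.9]
finger_gap: 0.05
grip_force: 63.3
```

Call:
drive_tool --plan "0 0 0 0.133 0.022 0 -1;0 0 0 0.133 0.022 0 -1;0 0 0 0.133 0.022 0 -1;0 0 0 0.133 0.022 0 -1;0 0 -0.037 0 0 0 -1;0 0 -0.037 0 0 0 -1;0 0 -0.037 0 0 0 -1;0 0 -0.037 0 0 0 -1;0 0 -0.037 0 0 0 -1;0 0 -0.037 0 0 0 -1;0 0 -0.037 0 0 0 -1;0 0 -0.037 0 0 0 -1"

```text
clock: 49.22
tcp_pos: [0.5028, 0.2786, 0.1188]
eef_rot: [[-0.969, 0.247, 0.0], [0.247, 0.969, -0.005], [-0.001, -0.005, -1.0]]
wrist_force: [1.0, -0.9, -0.8]
finger_gap: 0.0505
grip_force: 63.3
```

```bash
python3 -c "
from h import *
o=spot('recess',2); print(o); go([o[0],o[1],.06],Rt(94.7,0,0))"
```

```text
[0.50577685 0.27951013 0.005     ]
pos [0.5028 0.2786 0.1188] joints [ 22.  21.  96.  -0.  63. -53.] gap 0.0505 wf [ 1.  -0.9 -0.8]
shift total [-0.0087  0.0063  0.196 ] rows 2 each [-0.0044  0.0031  0.098 ]
turn total [-1.500e-03  1.000e-04 -1.055e-01] rows 3 each [-0.0005  0.     -0.0352]
shift after turn [-0.0102  0.0022  0.196 ] each [-0.0051  0.0011  0.098 ]
```

Call:
drive_tool --plan "0 0 -0.035 0 0 0 -1;0 0 -0.035 0 0 0 -1;0 0 -0.035 0 0 0 -1;0 0 0 -0.012 0.002 0.09 -1;0 0 0 0 0 0.09 -1;0 0 0 0 0 0.08 -1;0 0 0 0 0 0 -1;0 0 0 0 0 0 -1;0 0 0 0 0 0 -1"

```text
clock: 49.97
tcp_pos: [0.508, 0.2798, 0.0428]
eef_rot: [[-0.997, -0.075, 0.003], [-0.075, 0.997, -0.004], [-0.003, -0.004, -1.0]]
wrist_force: [0.6, 0.5, -1.5]
finger_gap: 0.0501
grip_force: 63.3
```

```bash
python3 -c "
from h import *
o=spot('recess',2); go([o[0]+.001,o[1],.026],Rt(94.7,0,0))"; python3 c.py 2 w11.png
```

```text
pos [0.508  0.2798 0.0428] joints [ 22.  26. 101.  -0.  54. -72.] gap 0.0501 wf [ 0.6  0.5 -1.5]
shift total [ 0.0043 -0.0003  0.0561] rows 1 each [ 0.0043 -0.0003  0.0561]
turn total [-0.0012  0.0009 -0.0023] rows 1 each [-0.0012  0.0009 -0.0023]
shift after turn [ 0.0042 -0.0005  0.0561] each [ 0.0042 -0.0005  0.0561]
pos [0.508  0.2798 0.0428] joints [ 22.  26. 101.  -0.  54. -72.] gap 0.0501 wf [ 0.6  0.5 -1.5]
shift total [ 0.0074 -0.0004 -0.0406] rows 1 each [ 0.0074 -0.0004 -0.0406]
turn total [-0.0012  0.0009 -0.0023] rows 1 each [-0.0012  0.0009 -0.0023]
shift after turn [ 0.0075 -0.0002 -0.0406] each [ 0.0075 -0.0002 -0.0406]
```

View pics/w11.png

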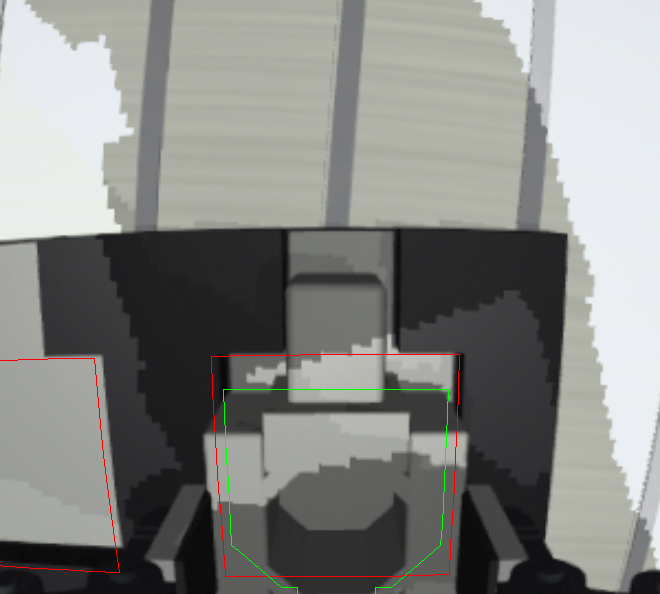

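Call:
drive_tool --plan "0 0 -0.002 0.004 0.003 0.02 -1;0 0 0 0 0 0.02 -1;0 0 0 0 0 0.016 -1;0 0 0 0 0 0 -1;0 0 0 0 0 0 -1;0 0 0 0 0 0 -1"

```text
clock: 50.52
tcp_pos: [0.5067, 0.2805, 0.0258]
eef_rot: [[-0.997, -0.081, 0.003], [-0.081, 0.997, -0.004], [-0.003, -0.004, -1.0]]
wrist_force: [-0.2, -0.1, -1.7]
finger_gap: 0.0501
grip_force: 63.3
```

Call:
drive_tool --plan "0 0 0 0 0 0.004 -1;0 0 0 0 0 0 -1;0 0 0 0 0 0 1;0 0 0 0 0 0 1;0 0 0 0 0 0 1;0 0 0 0 0 0 1;0 0 0 0 0 -0.06 1;0 0 0 0 0 -0.12 1;0 0 0 0 0 -0.13 1;0 0 0 0 0 -0.13 1;0 0 0 0 0 -0.13 1;0 0 0 0 0 -0.13 1"

```text
clock: 51.52
tcp_pos: [0.5055, 0.281, 0.2367]
eef_rot: [[-0.997, -0.081, 0.003], [-0.081, 0.997, -0.003], [-0.003, -0.004, -1.0]]
wrist_force: [0.6, -0.1, -0.5]
finger_gap: 0.0852
grip_force: 0.0
```

Call:
drive_tool --plan "0 0 0 0.13 0 0 1;0 0 0 0.13 0 0 1;0 0 0 0.13 0 0 1;0 0 0 0 0 0 1;0 0 0 0 0 0 1"

```text
clock: 51.93
tcp_pos: [0.3874, 0.2714, 0.2348]
eef_rot: [[-0.997, -0.082, 0.004], [-0.082, 0.997, -0.003], [-0.003, -0.004, -1.0]]
wrist_force: [1.1, -0.1, -0.4]
finger_gap: 0.0852
grip_force: 0.0
```

```bash
python3 v.py 0 2; python3 - <<'E'
from h import *
f=optics.grab_frame('top'); g=optics.grab_frame('scene')
for c in('top','scene'):
  optics.grab_frame(c)
  for q in('jar0','clip0','nut0'): print(c,q,[(round(d['p'],2),d['bbox']) for d in finder.cut_out(c,q)])
a=cv2.cvtColor(f['color'],cv2.COLOR_RGB2BGR)[110:240,120:270]; b=cv2.cvtColor(g['color'],cv2.COLOR_RGB2BGR)[120:250,290:440]
cv2.imwrite('pics/fin.png',cv2.resize(np.vstack([np.hstack([a,b])]),None,fx=2.6,fy=2.6,interpolation=cv2.INTER_CUBIC))
# upright jars overlay check: lid centre at z=.1
for i in(0,1): print(proj(f,[spot('nest',i)+[0,0,.096]]),proj(g,[spot('nest',i)+[0,0,.096]]))
E
```

```text
clip@ 0 [-0.0008 -0.0014  0.0022  0.0792] 4.5 0.366
clip@ 2 [-0.0026  0.0038  0.0008  0.1701] 9.7 1.186
top jar0 [(0.98, [221.6, 128.8, 19.4, 28.9]), (0.92, [180.4, 130.4, 24.1, 30.9]), (0.91, [401.6, 264.8, 47.6, 29.1]), (0.77, [342.0, 136.4, 43.9, 26.2])]
top clip0 [(0.76, [221.4, 181.7, 29.5, 27.9]), (0.65, [142.8, 183.8, 27.9, 34.1])]
top nut0 [(0.71, [391.7, 183.6, 17.9, 26.7]), (0.51, [316.1, 195.1, 20.6, 14.4])]
scene jar0 [(0.92, [386.8, 161.0, 25.2, 45.5]), (0.67, [265.2, 268.3, 50.4, 61.4]), (0.57, [362.5, 180.5, 29.1, 50.8])]
scene clip0 [(0.74, [349.9, 155.2, 32.5, 21.4]), (0.69, [314.7, 187.5, 36.3, 30.0]), (0.22, [298.2, 153.6, 137.0, 95.3])]
scene nut0 [(0.9, [198.0, 291.7, 27.1, 23.4]), (0.61, [254.8, 241.2, 24.3, 17.7])]
[[227.6514255  135.53604146]] [[382.11922448 185.92313382]]
[[185.19750106 138.93760947]] [[399.25997188 165.97774127]]
```

View pics/fin.png

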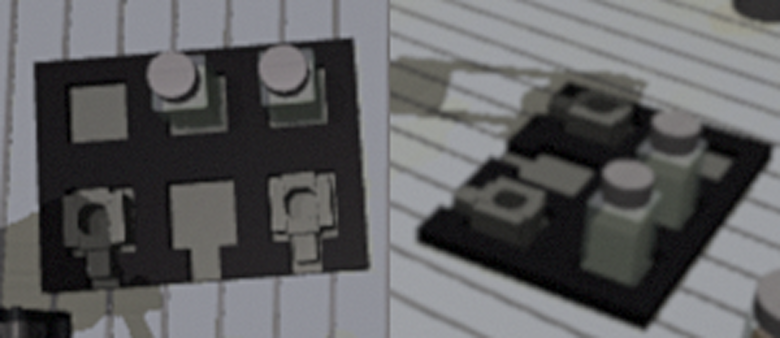

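```bash
python3 - <<'E'
from h import *
for c in('scene','top'):
    f=optics.grab_frame(c); D=finder.cut_out(c,'clip0')
    for i in(0,2):
        p=spot('recess',i); m=near(f,D,p+[0,0,.016])['region']
        cs,_=cv2.findContours(m.astype(np.uint8),cv2.RETR_EXTERNAL,cv2.CHAIN_APPROX_NONE); o=np.zeros(m.shape,np.uint8); cv2.drawContours(o,cs,-1,1,-1)
        for z in (.005,):
            r=fit([(f,o>0)],clip,[*p,CT],z); print(c,i,np.round(r[0]-[*p,0],4),round(np.degrees(r[0][3]),1),round(r[1],3),m.sum())
            print('  expected box',proj(f,np.vstack(clip)@RC.T+p).min(0).round(1),np.ptp(proj(f,np.vstack(clip)@RC.T+p),axis=0).round(1))
E
```

```text
scene 0 [-0.0038  0.0035  0.0045  0.0926] 5.3 0.118 662
  expected box [313.5 188.5] [36.3 27.5]
scene 2 [-0.0042  0.0037  0.0079 -0.0896] -5.1 0.216 461
  expected box [349.6 153.5] [33.8 24.1]
top 0 [-0.0013 -0.0012  0.0071  0.0701] 4.0 0.079 583
  expected box [222.8 175.5] [25.2 35.8]
top 2 [-0.     -0.0011  0.0088  0.1018] 5.8 0.075 632
  expected box [143.3 181.8] [27.7 35.6]
```

Both clips fit within about 4 mm in every view, and the jars' lids project where seated jars should be. The nuts have not moved, and the gripper is clear. Handing in.

```bash
python3 -c "
from h import *
print(job.sign_off())"
```

```text
the job is handed in; nothing more can be done
None
```

I handed the job in at about 53 s on the robot's clock: in the last camera views both jars stood lid up in nests, both clips (one knocked aside mid-run and found again) lay in notched recesses with tabs in the notches, and the star nuts had not moved; no verdict came back.

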